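# Proof pull on a bench spring gauge

### The job

Take the proof pull on the bench spring gauge. First push the drag rider, left out by the last test, fully back home against the gauge's crossbar; then pull the leaning wooden paddle until the crossbar has carried the rider's nib level with the point of the limit clip, not past it, and hold it there for about a second. Ease the paddle all the way home without letting it snap back, let go, and leave the rider standing at the clip and the other things where they are.

Things in the scene. Friction and masses are not known exactly. Their poses are not given: they have to be found in the camera images.
- gauge_stand: Fixed plywood stand, base 230 x 180 x 18 mm; origin: centre of base underside; x away from the robot, y left, z up. Shelf (underside z 0.220, top 0.234, from headboard x 0.115 forward to x 0) overhangs, so paddle and homed rider need a tool tilted about 35 deg, coming from the robot's side. Tube (32 mm) at y -0.03, z 0.062; rider rail at y 0.052, top z 0.032; graduated fence y 0.078 to 0.088, top z 0.052.
- puller (a joint): Sprung slide: 0 = home (stop), grows to 0.10 m as pulled along the stand's -x. Spring about 3 N at home plus 60 N per m; pushing the rider adds 1.5 N. Snaps back if let go. It carries the wooden paddle and a steel crossbar (12 x 110 x 16 mm, z 0.062) that runs from the tube across the rail and pushes the rider.
- paddle_grip (a point): Grip point in the middle of the wooden paddle's thickness and width. The paddle is a plate 50 mm wide (stand's y), 12 mm thick, 85 mm long, rising from the slide and leaning 35 deg (0.61 rad) from vertical, top towards the robot (stand's -x). The point is 57 mm up along it, 28 mm below its top edge. Axes: the stand's.
- crossbar_face (a point): Middle of that part of the crossbar's robot-side face which pushes the rider; moves with the slide. Its axes are the stand's.
- rider (a joint): Drag rider on the rail: 0 = home (its back touches the crossbar of the homed slide), grows to 0.10 m along the stand's -x, towards the robot. The crossbar pushes it out; it stays by friction (about 1.5 N) where it is left.
- rider_nib (a point): Tip of the small pointed nib on the rider's left side, in the middle of its length. The rider is a steel block 24 (stand's x) x 30 x 46 mm with a black cap; the block's centre is 19 mm right (stand's -y) of this point and 6 mm below it; its top with cap is 21 mm above this point.
- rider_back (a point): Middle of the rider's rear face at crossbar height: it meets the crossbar. The face lies 12 mm behind the nib (+x of the stand).
- limit_clip: Small dark steel clip, 12 mm wide, with an upright thumb tab on its outer (left) side whose top is 64 mm above the origin, set at a new place on the fence each time; fixed. Origin under the clip's middle at the base's top surface; axes those of the stand.
- clip_point (a point): Tip of the clip's point, which looks to the right at the rail. The rider's nib is level with it when both have the same x in the stand's frame; then they are about 2 mm apart crosswise.
- tub_white: Bystander: white tub of 72 mm diameter, 68 mm tall, standing on the stand's shelf; origin under its centre.
- jar_black: Bystander: black jar of 68 mm diameter, 86 mm tall, on the stand's shelf; origin under its centre.
- glue_a: Bystander: white squeeze bottle of 48 mm diameter, 154 mm tall, on the bench left of the stand; origin under its centre.
- sand_block: Bystander: sanding block 58 x 105 x 34 mm, on the bench right of the stand; origin under its centre.

How it is judged:
By the outcome, as a careful person would: the job done as asked, in the order asked, and still so for the second after the job is handed in, with the robot touching nothing.
It also fails if it takes over 56 s, if anything falls off the work surface, if the arm or the gripper's body presses on something with over 40 N, if the wrist force passes 120 N, or if a joint passes its speed limit or range.

### The arm

A 6-joint arm with a two-finger parallel gripper is mounted at the origin on a cart in front of the work surface, level with it; the furniture and walls round the work are solid. World frame = base frame: x ahead of the robot, y to its left, z up, the work surface at z = 0. Lengths are in m, angles in rad, forces in N, time in s.
With the tool pointing down it reaches from about 0.25 to 0.725 m from the base axis. Payload 4 kg.
Tool frame: the origin (TCP) lies between the finger pads; the fingertips stand ctrl.finger_overhang ahead of it and the grasp point (between the pads) lies 2 mm behind it (ctrl.finger_overhang is the distance from the TCP to the fingertips, in m); y points along the fingers, x is the direction in which the jaws open and shut, and the axes are right-handed (so a half turn about y gives the same grasp; the last joint's range is limited). The gripper opens to 85 mm and grips with 20 to 120 N. Pads are 22 mm wide; open, the fingers measure 114 mm over their backs; the gripper's body (76 mm by 85 mm) begins 54 mm behind the grasp point. The pads swing forward as they close: fully open they stand 13 mm farther back than shut.
Start: joints at [-1.116, 0.241, 0.005, 1.335, 0, 1.571], TCP at [0.22, -0.449, 0.248] pointing down, gripper open.
Joint ranges: [-2.72, 2.72], [-1.05, 1.87], [-1.09, 1.28], [-1.99, 2.15], [-1.42, 1.44], [-3.14, 3.14]. Speed limits (rad/s): [2.79, 2.79, 3.14, 3.14, 3.14, 3.14].

### API

Orientations are given as a unit quaternion [w, x, y, z].
In Python, from station import ctrl gives the robot as it stands.
- The arm moves only by the tool play_rows, never from a script. Its argument "plan" is text: rows parted by semicolons, each of 7 numbers parted by spaces: the closure, from 0 (fully open) to 1 (shut), then the shift along the tool's x, y, z in mm, then the turn, a rotation vector about the tool's x, y, z in degrees. In form: grip tx ty tz wx wy wz; .... A call has 1 to 5 rows; each row is the pose to reach, as a shift and turn from the pose measured when the call began, along the tool's axes at that moment; what a row does not reach only later rows make up. A row lasts 1/8 s, in which the tool goes at most 62.5 mm and 10.7 degrees, less where a joint would pass 70% of its speed; a pose out of reach is approached as far as the arm can. A call with a gripper value outside its range is refused whole. The fingers move at their own pace and stop on an object; the grip force is fixed at half the most. Time passes only in rows, so rows that repeat a pose let the fingers close. It gives the time, the measured TCP pose, the force and the opening at its end, in the units of the state.
- ctrl.sense(): the state, without advancing time (a new reading comes with each control period).
- ctrl.camera(name): name is "scene" or "top" or "wrist"; returns a dict with "img" (384x512x3 uint8, red, green, blue), "intrinsics" (3x3 intrinsics, pixels), "origin" and "attitude" of the camera in the world; the wrist camera has in their place "tool_from_camera" (4x4, takes a point from camera to tool coordinates, whose origin is the TCP and whose axes are the tool frame's). Camera axes: x right, y up, looking along -z (the intrinsics and any distortion apply to the point x, -y, -z); pixel columns grow to the right and rows downward; lengths in m; the calibration is good to about 2 mm. A picture is of the moment at which its call begins: read the wrist's pose just before it. There is no depth.
- ctrl.hand_in(): hands the job in, once; it reports no verdict.
The state is a dict: "clock": time; "joint_pos": joint angles; "qvel": joint speeds; "effort": joint torques, N m; "eef_pos": TCP position; "tool_rot": TCP orientation; "wrist_force": force on the tool from outside, world axes, zero at the start; "ft_torque": the same for the moment, N m; "gripper_width": opening from 0.0 (shut) to 1.0 (fully open).
Only numpy, scipy, OpenCV 4.12 (cv2) and the standard library are available. Lean on these libraries where they do the work, as an engineer would, in place of code of your own. Each camera call takes 0.05 s, during which the arm holds its last target.

## Working session

There is one attempt and no reset: what is moved stays moved. The work goes in short steps, Python scripts to look and compute and a tool call to move; the robot and the scene stay as the last step left them, time stands still between calls to the robot, and variables do not carry over. Pictures are saved under pics/ and viewed, and the job is handed in when it is done.

Besides the shell and the picture viewer there is one more tool, called after "Request:" by a JSON object that holds its "op" and its "data", one argument or row to a line. play_rows: Moves the arm, as the interface text tells. Its arguments: {"type":"object","properties":{"plan":{"type":"string"}},"required":["plan"]}

```bash
ls; mkdir -p pics; python3 - <<'E'
from station import ctrl
import cv2,numpy as np
s=ctrl.sense();print(s);print(ctrl.finger_overhang)
for n in ["scene","top","wrist"]:
    c=ctrl.camera(n);cv2.imwrite(f"pics/{n}0.png",c["img"][:,:,::-1])
    print(n,{k:np.round(v,4).tolist() for k,v in c.items() if k!="img"})
E
```

```text
pics
{'clock': 0.0, 'joint_pos': array([-1.11601355e+00,  2.41394272e-01,  3.68280137e-03,  1.33522392e+00,
       -9.00981554e-06,  1.57081719e+00]), 'qvel': array([-0.00033361, -0.00060971,  0.00088525, -0.00104006, -0.00047428,
       -0.00171932]), 'effort': array([ 6.37049525e-04, -3.72321296e+01,  2.52403897e+01,  1.70887378e-02,
        7.58080455e-05,  2.55813973e-06]), 'eef_pos': array([ 0.21935636, -0.44861713,  0.24740648]), 'tool_rot': array([ 0.6002408 , -0.59944533,  0.37505976, -0.37377327]), 'wrist_force': array([ 0.33982493,  0.26555065, -0.62963289]), 'ft_torque': array([-0.01259234,  0.01940766, -0.03253544]), 'gripper_width': 1.000764397043899}
0.017
scene {'intrinsics': [[448.3109, 0.0, 260.2448], [0.0, 448.3109, 195.9406], [0.0, 0.0, 1.0]], 'origin': [0.0644, 0.631, 0.5461], 'attitude': [-0.2879, -0.1937, 0.5285, 0.7748]}
top {'intrinsics': [[353.0551, 0.0, 256.8162], [0.0, 353.0551, 195.1073], [0.0, 0.0, 1.0]], 'origin': [0.5559, -0.0947, 0.9976], 'attitude': [0.7146, 0.0448, -0.0465, -0.6965]}
wrist {'intrinsics': [[287.42, 0.0, 259.0503], [0.0, 287.42, 194.1819], [0.0, 0.0, 1.0]], 'tool_from_camera': [[1.0, -0.0002, -0.0005, 0.0003], [-0.0005, 0.2786, -0.9604, -0.1255], [0.0003, 0.9604, 0.2786, 0.0707], [0.0, 0.0, 0.0, 1.0]]}
```

View pics/scene0.png

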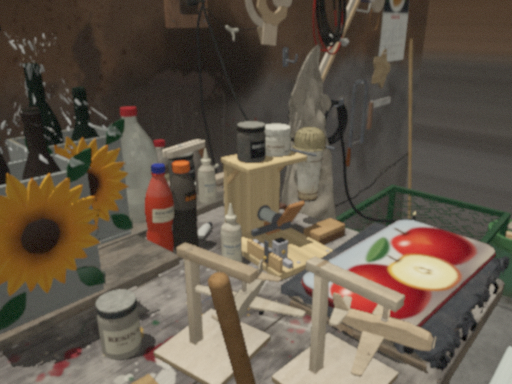

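View pics/top0.png

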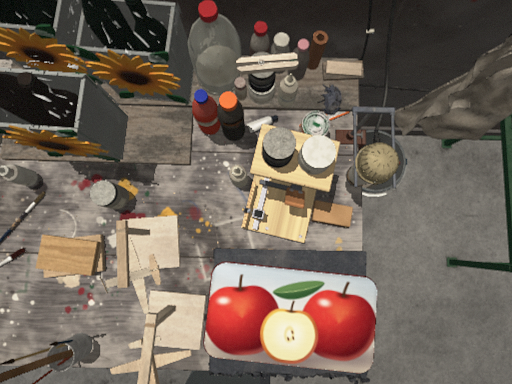

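View pics/wrist0.png

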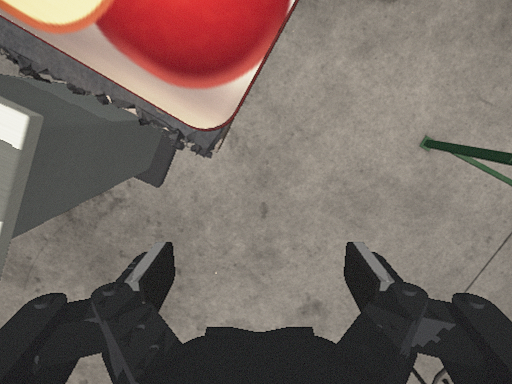

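```bash
cat > h.py <<'E'
import numpy as np,cv2
from scipy.spatial.transform import Rotation as R
def q(w): return R.from_quat([w[1],w[2],w[3],w[0]])
def campose(c,s=None):
    if "origin" in c: return q(c["attitude"]).as_matrix(),np.array(c["origin"])
    T=np.array(c["tool_from_camera"]);M=q(s["tool_rot"]).as_matrix()
    return M@T[:3,:3],M@T[:3,3]+s["eef_pos"]
def proj(P,K,Rc,o):
    p=(np.atleast_2d(P)-o)@Rc; x=p[:,0]/-p[:,2];y=-p[:,1]/-p[:,2]
    return np.c_[K[0,0]*x+K[0,2],K[1,1]*y+K[1,2]]
def ray(uv,K,Rc,o):
    d=np.array([(uv[0]-K[0,2])/K[0,0],-(uv[1]-K[1,2])/K[1,1],-1.]);return Rc@d
def atz(uv,z,K,Rc,o):
    d=ray(uv,K,Rc,o);return o+d*(z-o[2])/d[2]
def crop(img,x0,y0,w,h,k,name):
    im=cv2.resize(img[y0:y0+h,x0:x0+w],None,fx=k,fy=k,interpolation=cv2.INTER_CUBIC)
    cv2.imwrite(name,im[:,:,::-1] if False else im)
E
python3 - <<'E'
import cv2;from h import *
crop(cv2.imread('pics/top0.png'),225,115,140,130,5.5,'pics/t1.png')
crop(cv2.imread('pics/scene0.png'),205,110,145,175,4,'pics/s1.png')
E
```

```text
(no output)
```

View pics/t1.png

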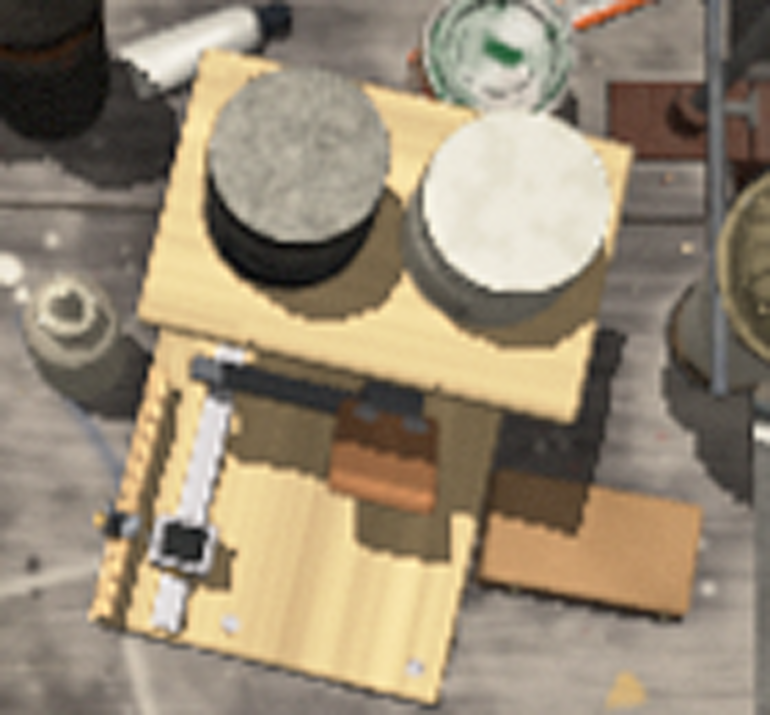

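View pics/s1.png

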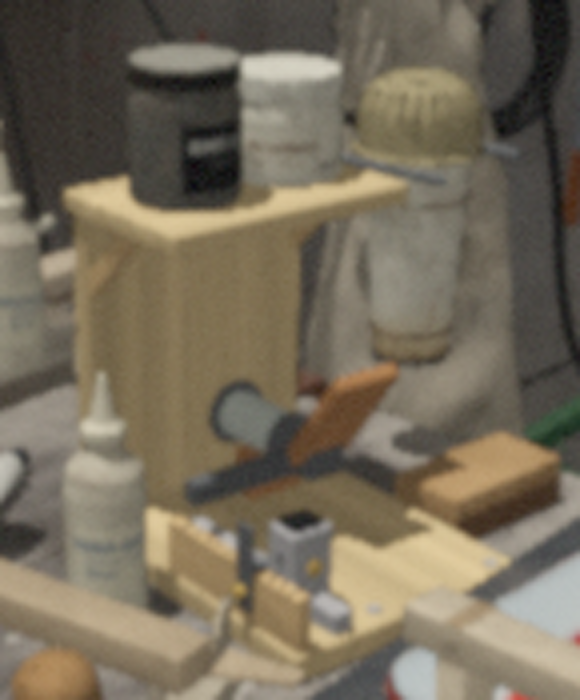

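```bash
cat > fit.py <<'E'
from h import *
from scipy.optimize import least_squares
K=np.array([[353.0551,0,256.8162],[0,353.0551,195.1073],[0,0,1]]);
Rt=q([0.7146,0.0448,-0.0465,-0.6965]).as_matrix();ot=np.array([0.5559,-0.0947,0.9976])
f=lambda u,v:((u+.5)/5.5-.5+225,(v+.5)/5.5-.5+115)
obs=[((-.115,.09,.018),f(92,622)),((-.115,-.09,.018),f(437,703))]
for n,uv in dict(fl=(140,320),fr=(580,420),bl=(205,50),br=(632,150)).items():
    print(n,atz(f(*uv),.234,K,Rt,ot))
print([atz(o[1],.018,K,Rt,ot) for o in obs])
E
python3 fit.py
```

```text
fl [ 0.7042574  -0.07913398  0.234     ]
fr [ 0.66843548 -0.25508485  0.234     ]
bl [ 0.81671414 -0.10248139  0.234     ]
br [ 0.779425   -0.27629733  0.234     ]
[array([ 0.59132061, -0.05491476,  0.018     ]), array([ 0.5553667, -0.2286823,  0.018    ])]
```

```bash
cat >> h.py <<'E'
yaw=-0.202;so=np.array([.6863,-.1663,0.])
RS=R.from_euler('z',yaw).as_matrix()
def S(p): return (np.asarray(p)-so)@RS
def W(p): return RS@np.asarray(p)+so
E
cat >> fit.py <<'E'
for n,uv,z in [("xbar left end front corner",(195,382),.07),("left back",(200,362),.07),("xbar front r",(330,410),.07),("paddle top l",(330,483),.125),("paddle top r",(436,512),.125),("rider cap c",(185,541),.072),("cap tl",(168,524),.072),("cap br",(204,562),.072),("rail end",(168,630),.032),("clip",(122,523),.064),("clip tab",(112,521),.064),("glue nozzle",(68,305),.154),("sand fr",(690,615),.034),("sand fl",(480,580),.034)]:
    print(n,np.round(S(atz(f(*uv),z,K,Rt,ot)),4),np.round(atz(f(*uv),z,K,Rt,ot),3))
E
python3 fit.py
```

```text
fl [ 0.7042574  -0.07913398  0.234     ]
fr [ 0.66843548 -0.25508485  0.234     ]
bl [ 0.81671414 -0.10248139  0.234     ]
br [ 0.779425   -0.27629733  0.234     ]
[array([ 0.59132061, -0.05491476,  0.018     ]), array([ 0.5553667, -0.2286823,  0.018    ])]
xbar left end front corner [0.007  0.0658 0.07  ] [ 0.706 -0.103  0.07 ]
left back [0.0171 0.0656 0.07  ] [ 0.716 -0.105  0.07 ]
xbar front r [ 0.0084 -0.0008  0.07  ] [ 0.694 -0.169  0.07 ]
paddle top l [-0.0331 -0.0053  0.125 ] [ 0.653 -0.165  0.125]
paddle top r [-0.0352 -0.0548  0.125 ] [ 0.641 -0.213  0.125]
rider cap c [-0.0693  0.0532  0.072 ] [ 0.629 -0.1    0.072]
cap tl [-0.0632  0.0629  0.072 ] [ 0.637 -0.092  0.072]
cap br [-0.0771  0.0421  0.072 ] [ 0.619 -0.11   0.072]
rail end [-0.1111  0.0518  0.032 ] [ 0.588 -0.093  0.032]
clip [-0.0671  0.0848  0.064 ] [ 0.638 -0.07   0.064]
clip tab [-0.0673  0.0897  0.064 ] [ 0.638 -0.065  0.064]
glue nozzle [0.0144 0.1263 0.154 ] [ 0.726 -0.045  0.154]
sand fr [-0.0457 -0.1984  0.034 ] [ 0.602 -0.351  0.034]
sand fl [-0.0522 -0.0934  0.034 ] [ 0.616 -0.247  0.034]
```

```bash
cat >> h.py <<'E'
t=np.deg2rad(35);a,b=np.sin(t),np.cos(t)
RT0=np.array([[b,a,0],[0,0,1],[a,-b,0]])  # cols x,y,z in stand
def st():
    from station import ctrl
    return ctrl.sense()
def go(p,tilt=35,s=None):
    """p TCP target in stand frame"""
    s=s or st(); M=q(s["tool_rot"]).as_matrix(); 
    t=np.deg2rad(tilt);a,b=np.sin(t),np.cos(t)
    RT=RS@np.array([[b,a,0],[0,0,1],[a,-b,0]])
    d=M.T@(W(p)-s["eef_pos"])*1000; r=R.from_matrix(M.T@RT).as_rotvec(degrees=True)
    print("clk %.2f now(stand)"%s["clock"],np.round(S(s["eef_pos"]),4),"F(stand)",np.round(s["wrist_force"]@RS,1),"g",round(float(s["gripper_width"]),3))
    print("row:",np.round(d,1),np.round(r,1))
E
python3 - <<'E'
from h import *
s=st();print(np.round(q(s["tool_rot"]).as_matrix(),3));print(np.round(S(s["eef_pos"]),3))
go([-.17,.05,.16],s=s); print(W([-.17,.05,.16]))
E
```

```text
[[ 0.439 -0.001  0.898]
 [-0.898  0.001  0.439]
 [-0.002 -1.     0.   ]]
[-0.401 -0.37   0.248]
clk 0.15 now(stand) [-0.4007 -0.3704  0.2476] F(stand) [ 0.9 -1.   0.6] g 1.003
row: [-191.9   87.9  439.4] [ 15.9 -50.7 -32.6]
[ 0.52978802 -0.08320969  0.16      ]
```

```bash
python3 -c "
from h import *
go([-.17,.05,.22])"
```

```text
clk 0.15 now(stand) [-0.4007 -0.3704  0.2476] F(stand) [ 0.9 -1.   0.6] g 1.003
row: [-192.    27.9  439.4] [ 15.9 -50.7 -32.6]
```

Request:
{"op": "play_rows", "data": {
  "plan": "0.3 -192 28 439 16 -51 -33; 0.3 -192 28 439 16 -51 -33; 0.3 -192 28 439 16 -51 -33; 1 -192 28 439 16 -51 -33; 1 -192 28 439 16 -51 -33"
}}

```text
clock: 0.78
eef_pos: [0.4219, -0.2093, 0.2301]
tool_rot: [-0.653, 0.692, 0.075, 0.299]
wrist_force: [0.9, -0.4, -1.1]
gripper_width: 0.279
```

```bash
python3 -c "
from h import *
go([-.15,.05,.16])"
```

```text
clk 0.78 now(stand) [-0.2504 -0.0951  0.2301] F(stand) [ 1.  -0.2 -1.1] g 0.279
row: [ 32.4 106.4 153.8] [ 2.2 -6.7 -4.1]
```

Request:
{"op": "play_rows", "data": {
  "plan": "1 32 106 154 2.2 -6.7 -4.1; 1 32 106 154 2.2 -6.7 -4.1; 1 32 106 154 2.2 -6.7 -4.1; 1 32 106 154 2.2 -6.7 -4.1; 1 32 106 154 2.2 -6.7 -4.1"
}}

```text
clock: 1.4
eef_pos: [0.5483, -0.0864, 0.1592]
tool_rot: [-0.65, 0.693, 0.143, 0.278]
wrist_force: [1.2, 0.3, 0.2]
gripper_width: -0.001
```

```bash
cat > look.py <<'E'
import sys;from h import *
from station import ctrl
n=sys.argv[1]
s=ctrl.sense();c=ctrl.camera(n if len(sys.argv)<4 else sys.argv[3])
import pickle;pickle.dump((s,c),open('last_%s.pkl'%sys.argv[2],'wb'))
cv2.imwrite('pics/%s.png'%sys.argv[2],cv2.resize(c["img"][:,:,::-1],None,fx=1.5,fy=1.5,interpolation=cv2.INTER_CUBIC))
go([-.15,.05,.16],s=s)
E
python3 look.py wrist w1
```

```text
clk 1.40 now(stand) [-0.1512  0.0506  0.1592] F(stand) [1.1 0.5 0.2] g -0.001
row: [ 1.4  0.  -0.6] [ 0.   0.  -0.2]
```

View pics/w1.png

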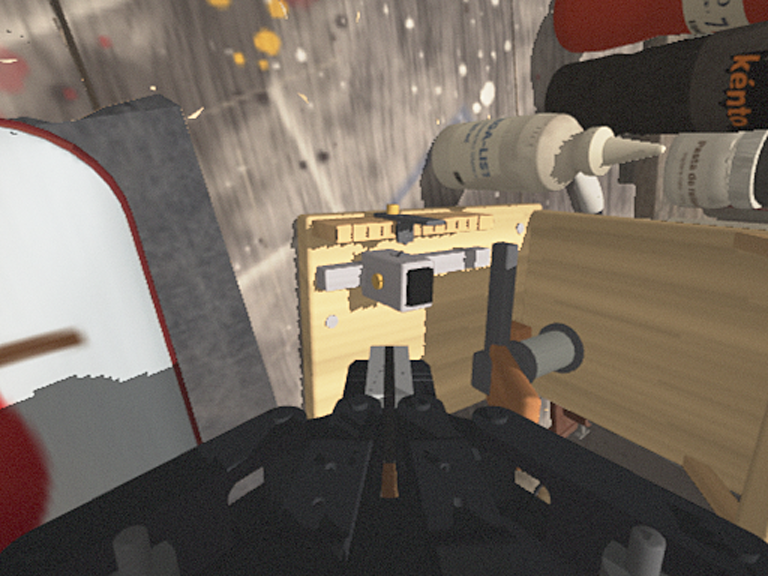

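```bash
python3 -c "
from h import *;import pickle
s,c=pickle.load(open('last_w1.pkl','rb'));crop(c['img'][:,:,::-1],190,125,175,130,4.5,'pics/w1c.png')"
```

```text
(no output)
```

View pics/w1c.png

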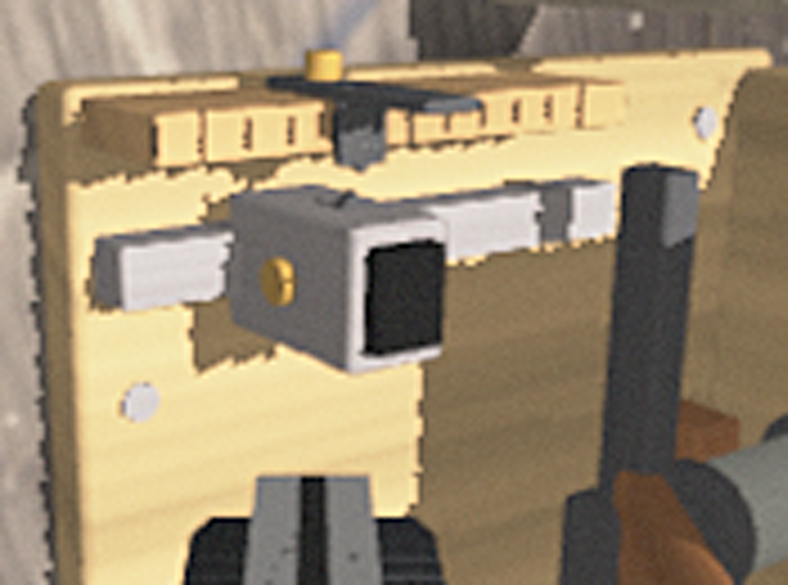

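```bash
cat > m.py <<'E'
from h import *;import pickle
def cam(n):
    s,c=pickle.load(open('last_%s.pkl'%n,'rb'));return (c["intrinsics"],)+campose(c,s)
def tri(obs):
    A=np.zeros((3,3));bb=np.zeros(3)
    for n,uv in obs:
        K,Rc,o=cam(n);d=ray(uv,K,Rc,o);d/=np.linalg.norm(d);P=np.eye(3)-np.outer(d,d);A+=P;bb+=P@o
    return S(np.linalg.solve(A,bb))
E
python3 - <<'E'
from m import *
C=cam('w1');f=lambda u,v:((u+.5)/4.5-.5+190,(v+.5)/4.5-.5+125)
for n,uv,z in [("nib",(345,200),.061),("clip pt",(362,168),.061),("cap tl far",(367,247),.082),("cap bl",(365,355),.082),("cap tr",(443,240),.082),("base FL",(45,85),.018),("xbar tl",(625,170),.07),("xbar tr",(695,178),.07),("rider face bl",(232,310),.032),("finger tip",(312,480),.15),("shelf?",(0,0),0)]:
    print(n,np.round(S(atz(f(*uv),z,*C)),4))
K=np.array([[353.0551,0,256.8162],[0,353.0551,195.1073],[0,0,1]]);
Rt=q([0.7146,0.0448,-0.0465,-0.6965]).as_matrix();ot=np.array([0.5559,-0.0947,0.9976])
g=lambda u,v:((u+.5)/5.5-.5+225,(v+.5)/5.5-.5+115)
print(np.round(S(atz(g(185,541),.082,K,Rt,ot)),4))
E
```

```text
nib [-0.0749  0.0717  0.061 ]
clip pt [-0.0708  0.0777  0.061 ]
cap tl far [-0.0853  0.0678  0.082 ]
cap bl [-0.0855  0.0474  0.082 ]
cap tr [-0.0675  0.0667  0.082 ]
base FL [-0.1178  0.0928  0.018 ]
xbar tl [-0.0052  0.0721  0.07  ]
xbar tr [0.0187 0.0679 0.07  ]
rider face bl [-0.0836  0.0439  0.032 ]
finger tip [-0.1446  0.0615  0.15  ]
shelf? [-0.1189  0.1086  0.    ]
[-0.0701  0.0531  0.082 ]
```

```bash
python3 -c "
from h import *
go([-.125,.05,.074])"
```

```text
clk 1.45 now(stand) [-0.1511  0.0498  0.1599] F(stand) [-0.  -0.2 -0.2] g -0.0
row: [-27.7  85.4   0.3] [ 0.1 -0.  -0.1]
```

Request:
{"op": "play_rows", "data": {
  "plan": "1 -28 45 0 0 0 0; 1 -28 85 0 0 0 0; 1 -28 85 0 0 0 0; 1 -28 85 0 0 0 0"
}}

```text
clock: 1.95
eef_pos: [0.5733, -0.0937, 0.0756]
tool_rot: [-0.649, 0.693, 0.142, 0.28]
wrist_force: [0.3, -0.3, -0.2]
gripper_width: 0.0
```

```bash
python3 look.py wrist w2; python3 look.py scene s2; python3 -c "
from h import *;import pickle
s,c=pickle.load(open('last_s2.pkl','rb'));crop(c['img'][:,:,::-1],205,150,145,130,5,'pics/s2c.png')
go([-.1,.05,.074])"
```

```text
clk 1.95 now(stand) [-0.1252  0.0485  0.0756] F(stand) [ 0.3 -0.3 -0.2] g 0.0
row: [ 28.1 -83.4   1.4] [ 0.1 -0.1 -0. ]
clk 2.00 now(stand) [-0.1249  0.0487  0.0763] F(stand) [-0.2 -0.4  0.7] g 0.002
row: [ 27.6 -82.9   1.1] [ 0.1 -0.1  0.1]
clk 2.05 now(stand) [-0.1247  0.049   0.0766] F(stand) [ 0.9 -0.6 -0.6] g 0.001
row: [18.7 16.4  1. ] [ 0.1 -0.1  0.1]
```

View pics/w2.png

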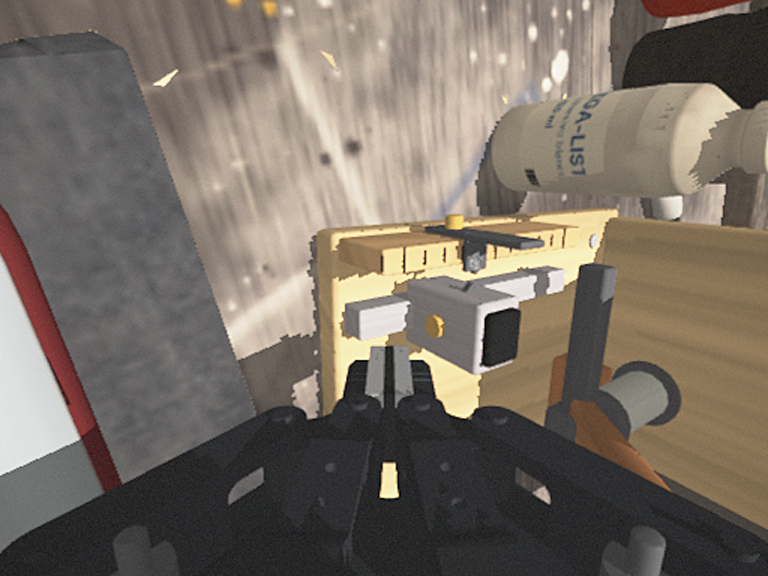

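View pics/s2c.png

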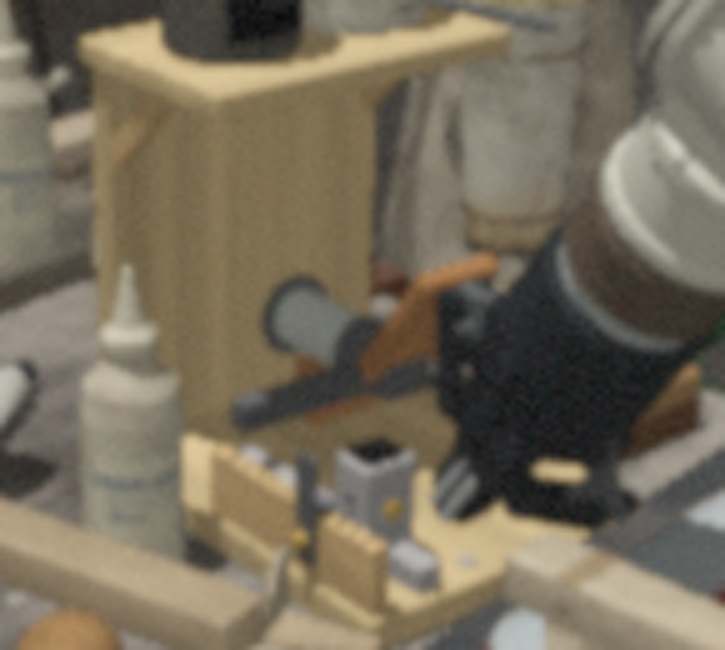

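```bash
python3 - <<'E'
from m import *
for n in ['w2','s2']:
    s,c=pickle.load(open('last_%s.pkl'%n,'rb'));C=cam(n);M=q(s["tool_rot"]).as_matrix()
    for l,d in [('tcp',(0,0,0)),('tip',(0,.017,0)),('tip+z',(0,.017,.011)),('tip-z',(0,.017,-.011))]:
        P=s["eef_pos"]+M@np.array(d);p=proj(P,*C)[0]; print(n,l,np.round(p*1.5,0) if n=='w2' else np.round((p-[205,150])*5),np.round(S(P),3))
    for l,P in [('nib',(-.073,.071,.061)),('clip',(-.068,.073,.061)),('face low R',(-.084,.037,.036)),('face top R',(-.084,.037,.078)),('rail end top',(-.111,.052,.032)),('FL base',(-.115,.09,.018)),('shelf FL',(0,.09,.234))]:
        p=proj(W(P),*C)[0];print(n,l,np.round(p*1.5,0) if n=='w2' else np.round((p-[205,150])*5))
E
```

```text
w2 tcp [388. 392.] [-0.125  0.048  0.076]
w2 tip [388. 369.] [-0.115  0.048  0.062]
w2 tip+z [388. 340.] [-0.115  0.059  0.062]
w2 tip-z [388. 396.] [-0.116  0.037  0.062]
w2 nib [473. 290.]
w2 clip [482. 283.]
w2 face low R [412. 353.]
w2 face top R [481. 390.]
w2 rail end top [356. 332.]
w2 FL base [329. 238.]
w2 shelf FL [1537.  344.]
s2 tcp [463. 488.] [-0.125  0.049  0.076]
s2 tip [448. 508.] [-0.115  0.049  0.062]
s2 tip+z [429. 515.] [-0.115  0.06   0.062]
s2 tip-z [466. 500.] [-0.115  0.038  0.062]
s2 nib [349. 489.]
s2 clip [339. 486.]
s2 face low R [420. 525.]
s2 face top R [422. 444.]
s2 rail end top [434. 565.]
s2 FL base [375. 623.]
s2 shelf FL [219.  96.]
```

Request:
{"op": "play_rows", "data": {
  "plan": "1 8 7 2 0 0 0; 1 15 12 2 0 0 0; 1 22 17 2 0 0 0; 1 29 22 2 0 0 0; 1 36 27 2 0 0 0"
}}

```text
clock: 2.68
eef_pos: [0.6187, -0.1004, 0.0749]
tool_rot: [-0.649, 0.693, 0.143, 0.281]
wrist_force: [-2.0, -0.1, 1.1]
gripper_width: 0.003
```

```bash
python3 look.py wrist w3; python3 -c "
from h import *
go([-.05,.05,.074])"
```

```text
clk 2.67 now(stand) [-0.0794  0.051   0.0749] F(stand) [-1.9 -0.5  1.1] g 0.003
row: [  -8.9 -110.2   -1.2] [ 0.1 -0.1  0.1]
clk 2.73 now(stand) [-0.0782  0.0509  0.0753] F(stand) [ 0.1 -0.9 -0.9] g -0.002
row: [22.3 17.3 -0.9] [ 0.1 -0.1  0.1]
```

View pics/w3.png

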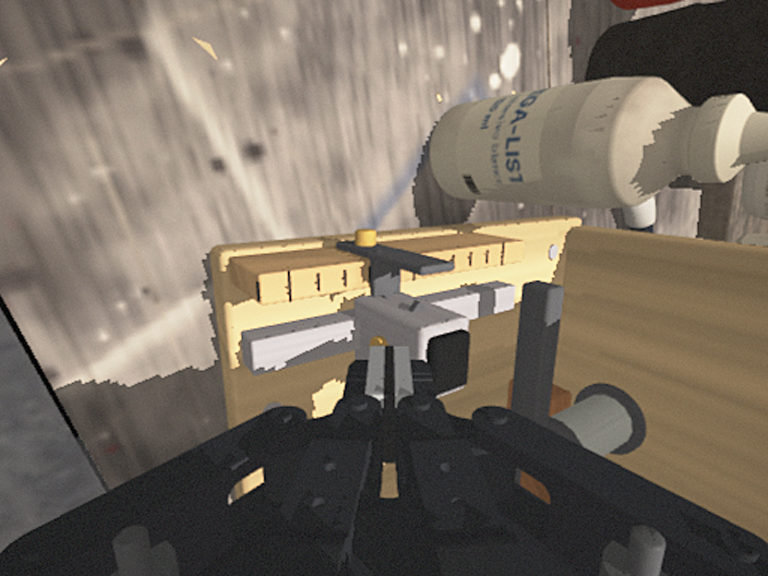

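Request:
{"op": "play_rows", "data": {
  "plan": "1 6 4 0 0 0 0; 1 12 8 0 0 0 0; 1 18 12 0 0 0 0; 1 24 16 0 0 0 0; 1 28 19 0 0 0 0"
}}

```text
clock: 3.35
eef_pos: [0.6536, -0.1077, 0.076]
tool_rot: [-0.649, 0.692, 0.144, 0.281]
wrist_force: [-1.7, 0.0, -0.1]
gripper_width: -0.001
```

```bash
python3 look.py wrist w4; python3 -c "
from h import *
go([-.03,.05,.074])"
```

```text
clk 3.35 now(stand) [-0.0438  0.0508  0.076 ] F(stand) [-1.7 -0.3 -0.1] g -0.001
row: [ -38.4 -129.9   -1.1] [ 0.1 -0.1  0.2]
clk 3.40 now(stand) [-0.0431  0.0509  0.0763] F(stand) [-0.6  0.4 -0.1] g 0.001
row: [ 9.4  9.5 -0.8] [ 0.1 -0.1  0.2]
```

View pics/w4.png

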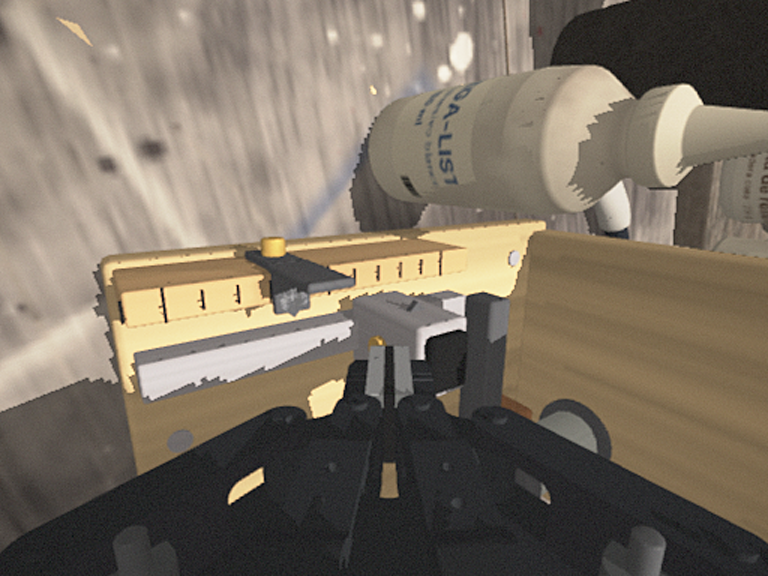

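Request:
{"op": "play_rows", "data": {
  "plan": "1 2 1 0 0 0 0; 1 3 2 0 0 0 0; 1 4 3 0 0 0 0; 1 5 4 0 0 0 0"
}}

```text
clock: 3.9
eef_pos: [0.661, -0.1092, 0.0765]
tool_rot: [-0.648, 0.692, 0.144, 0.282]
wrist_force: [-0.7, -0.0, 0.3]
gripper_width: -0.0
```

```bash
python3 look.py wrist w5; python3 -c "
from h import *;import pickle
s,c=pickle.load(open('last_w5.pkl','rb'));crop(c['img'][:,:,::-1],210,170,150,110,5,'pics/w5c.png')
go([-.03,.05,.074])"
```

```text
clk 3.90 now(stand) [-0.0363  0.0509  0.0765] F(stand) [-0.7 -0.1  0.3] g -0.0
row: [ -44.6 -133.9   -1.2] [ 0.1 -0.1  0.3]
clk 3.95 now(stand) [-0.036   0.0509  0.0765] F(stand) [-1.6 -0.5  0.3] g 0.003
row: [ 3.5  5.6 -0.8] [ 0.1 -0.1  0.3]
```

View pics/w5c.png

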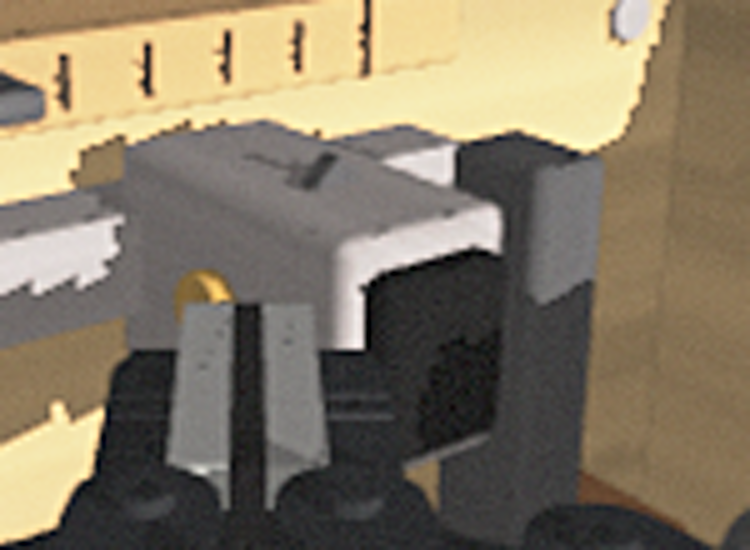

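Request:
{"op": "play_rows", "data": {
  "plan": "1 1 0.5 0 0 0 0; 1 2 1 0 0 0 0; 1 2.5 1.5 0 0 0 0"
}}

```text
clock: 4.32
eef_pos: [0.664, -0.1099, 0.0766]
tool_rot: [-0.648, 0.692, 0.144, 0.282]
wrist_force: [-0.8, 0.8, -0.4]
gripper_width: -0.001
```

```bash
python3 look.py wrist w6; python3 -c "
from h import *;import pickle
s,c=pickle.load(open('last_w6.pkl','rb'));crop(c['img'][:,:,::-1],210,170,150,110,5,'pics/w6c.png')
go([-.03,.05,.074])"
```

```text
clk 4.33 now(stand) [-0.0332  0.0508  0.0766] F(stand) [-1.   0.6 -0.4] g -0.001
row: [ -47.2 -135.5   -1.1] [ 0.1 -0.1  0.3]
clk 4.38 now(stand) [-0.0331  0.0508  0.0767] F(stand) [-2.6 -0.2 -1. ] g -0.002
row: [ 1.   3.9 -0.8] [ 0.1 -0.1  0.3]
```

View pics/w6c.png

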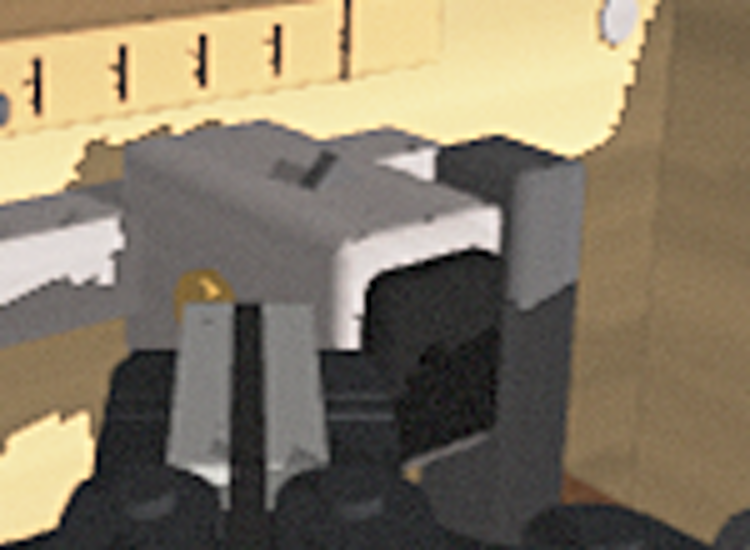

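Request:
{"op": "play_rows", "data": {
  "plan": "1 1 0.5 0 0 0 0; 1 2 1 0 0 0 0; 1 2.5 1.5 0 0 0 0"
}}

```text
clock: 4.75
eef_pos: [0.6668, -0.1105, 0.0767]
tool_rot: [-0.648, 0.692, 0.144, 0.282]
wrist_force: [-2.2, -0.2, -0.0]
gripper_width: -0.004
```

```bash
python3 look.py wrist w7; python3 -c "
from h import *;import pickle
s,c=pickle.load(open('last_w7.pkl','rb'));crop(c['img'][:,:,::-1],210,170,150,110,5,'pics/w7c.png')
go([-.03,.05,.074])"
```

```text
clk 4.75 now(stand) [-0.0303  0.0508  0.0767] F(stand) [-2.1 -0.7 -0. ] g -0.004
row: [ -49.6 -137.2   -1.1] [ 0.1 -0.1  0.3]
clk 4.80 now(stand) [-0.0302  0.0508  0.0767] F(stand) [-1.4 -1.3 -0.9] g 0.001
row: [-1.4  2.3 -0.8] [ 0.1 -0.1  0.3]
```

View pics/w7c.png

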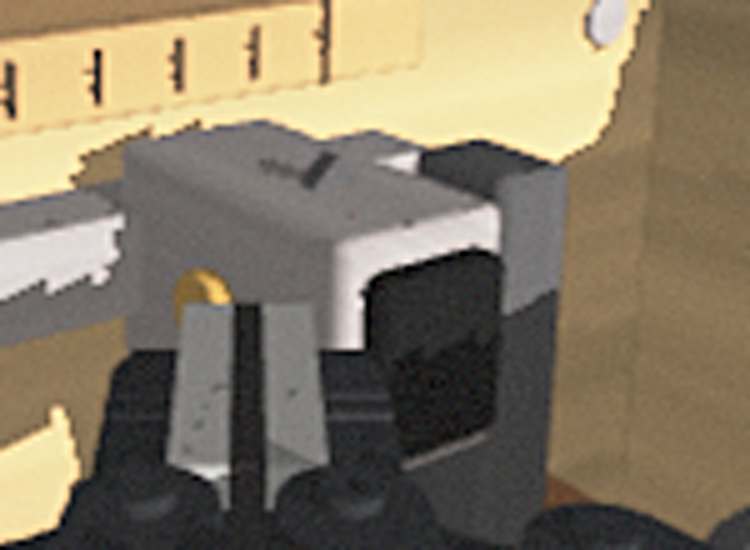

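Still closing (rail sliver at 400,160 remains); keep going.

Request:
{"op": "play_rows", "data": {
  "plan": "1 1 0.5 0 0 0 0; 1 2 1 0 0 0 0; 1 2.5 1.5 0 0 0 0"
}}

```text
clock: 5.18
eef_pos: [0.6684, -0.1108, 0.0764]
tool_rot: [-0.649, 0.693, 0.143, 0.281]
wrist_force: [-11.2, 2.4, 6.7]
gripper_width: 0.003
```

```bash
python3 look.py wrist w8; python3 -c "
from h import *;import pickle
s,c=pickle.load(open('last_w8.pkl','rb'));crop(c['img'][:,:,::-1],210,170,150,110,5,'pics/w8c.png')
go([-.03,.05,.074])"
```

```text
clk 5.17 now(stand) [-0.0287  0.0508  0.0764] F(stand) [-11.4   0.1   6.7] g 0.003
row: [ -51.1 -138.2   -1.1] [ 0.1 -0.1  0.1]
clk 5.22 now(stand) [-0.0288  0.0508  0.0765] F(stand) [-10.6  -0.1   5.8] g -0.001
row: [-2.4  1.3 -0.8] [ 0.1 -0.1  0.1]
```

View pics/w8c.png

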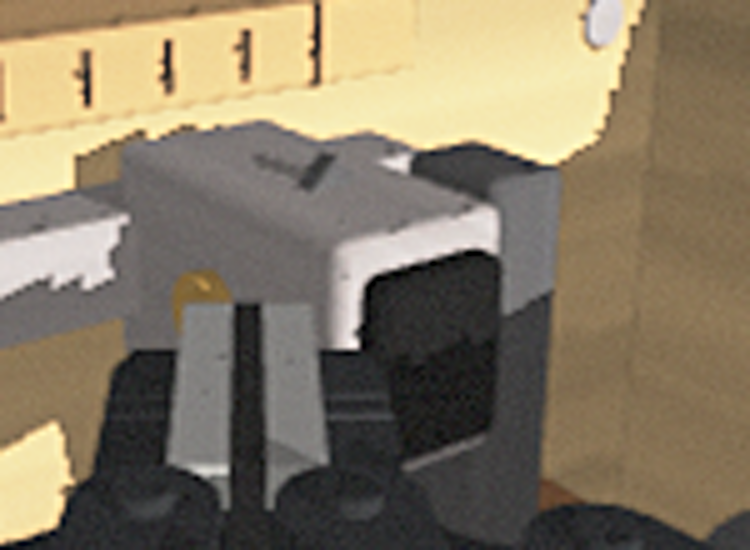

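```bash
python3 -c "
from h import *
go([-.05,.05,.0765]);go([-.09,.03,.15]);go([-.075,-.03,.19])"
```

```text
clk 5.22 now(stand) [-0.0288  0.0508  0.0765] F(stand) [-10.6  -0.1   5.8] g -0.001
row: [-17.4 -12.3  -0.8] [ 0.1 -0.1  0.1]
clk 5.22 now(stand) [-0.0288  0.0508  0.0765] F(stand) [-10.6  -0.1   5.8] g -0.001
row: [ -7.7 -95.3 -20.9] [ 0.1 -0.1  0.1]
clk 5.22 now(stand) [-0.0288  0.0508  0.0765] F(stand) [-10.6  -0.1   5.8] g -0.001
row: [  27.7 -119.3  -80.9] [ 0.1 -0.1  0.1]
```

Request:
{"op": "play_rows", "data": {
  "plan": "1 -17 -12 0 0 0 0; 1 -10 -55 -10 0 0 0; 1 -8 -95 -25 0 0 0; 0.5 28 -119 -81 0 0 0; 0.5 28 -119 -81 0 0 0"
}}

```text
clock: 5.85
eef_pos: [0.6107, -0.1845, 0.1966]
tool_rot: [-0.646, 0.692, 0.147, 0.286]
wrist_force: [1.7, -0.2, 0.8]
gripper_width: 0.416
```

```bash
python3 look.py wrist w9; python3 look.py top t9;python3 look.py scene s9; python3 -c "
from h import *;import pickle
s,c=pickle.load(open('last_s9.pkl','rb'));crop(c['img'][:,:,::-1],230,170,130,100,6,'pics/s9c.png')
s,c=pickle.load(open('last_t9.pkl','rb'));crop(c['img'][:,:,::-1],230,155,130,90,6,'pics/t9c.png')
"
```

```text
clk 5.85 now(stand) [-0.0704 -0.033   0.1966] F(stand) [1.7 0.2 0.8] g 0.416
row: [-86.3 -17.4  82.6] [ 0.3 -0.2  0.8]
clk 5.90 now(stand) [-0.0716 -0.0325  0.1946] F(stand) [ 1.2 -0.8  0.1] g 0.495
row: [-84.2 -18.   82.1] [ 0.3 -0.2  0.6]
clk 5.95 now(stand) [-0.0732 -0.0311  0.1919] F(stand) [ 0.1 -0.3 -0.8] g 0.496
row: [-81.4 -18.7  80.8] [ 0.2 -0.2  0.4]
```

View pics/w9.png

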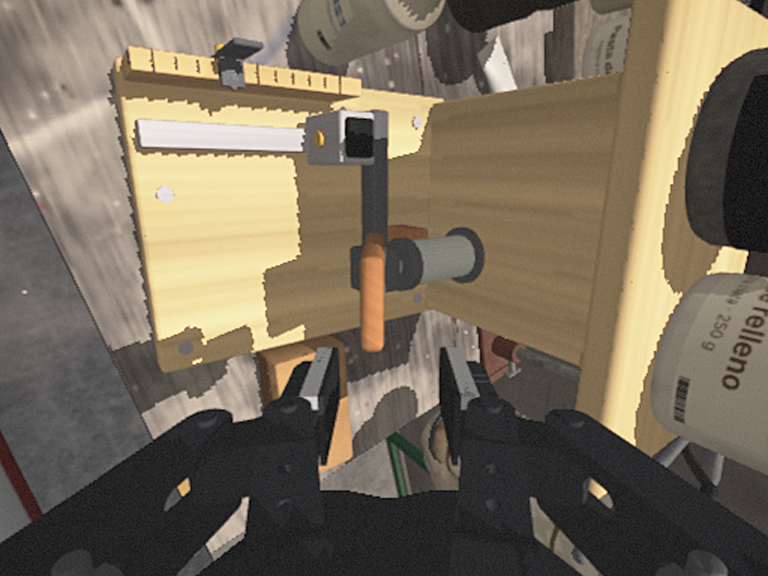

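View pics/s9c.png

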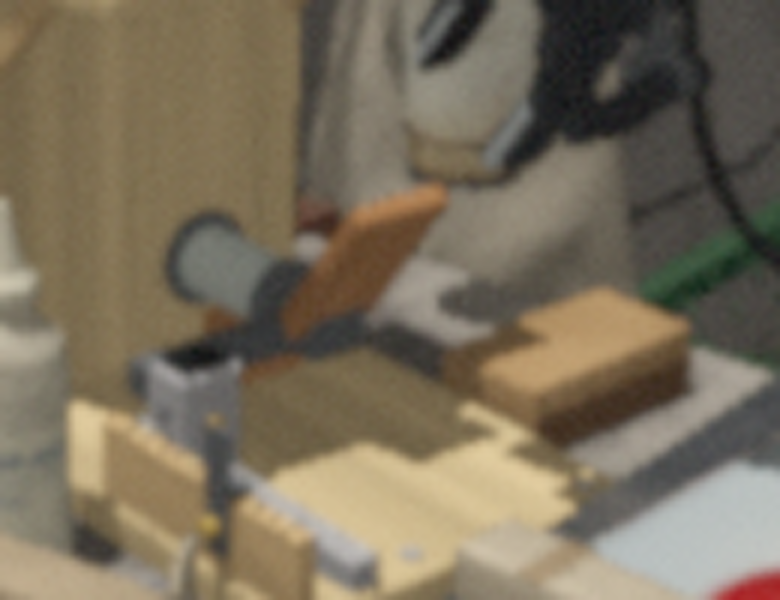

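View pics/t9c.png

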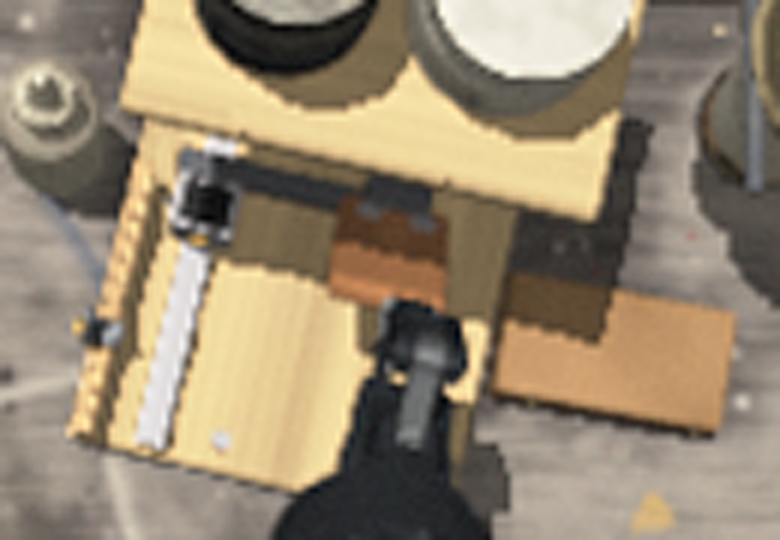

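```bash
python3 - <<'E'
from m import *
w=lambda u,v:('w9',((u+.5)/1.5-.5,(v+.5)/1.5-.5))
tt=lambda u,v:('t9',((u+.5)/6-.5+230,(v+.5)/6-.5+155))
ss=lambda u,v:('s9',((u+.5)/6-.5+230,(v+.5)/6-.5+170))
for n,o in [("TL",[w(373,238),tt(333,288),ss(358,207)]),("TR",[w(372,349),tt(445,302),ss(437,190)])]:
    print(n,"all",np.round(tri(o),4),"t+s",np.round(tri(o[1:]),4),"w+t",np.round(tri(o[:2]),4),"w+s",np.round(tri([o[0],o[2]]),4))
for n,P in [("base FL",(-.115,.09,.018)),("base FR",(-.115,-.09,.018)),("shelf FL",(0,.09,.234)),("paddle top c L",(-.0358,-.005,.132)),("R",(-.0358,-.055,.132)),("nib",(-.005,.071,.061)),("cap c",(-.005,.052,.082)),("clip",(-.068,.073,.061)),("rail end",(-.111,.052,.032))]:
    print(n,np.round(proj(W(P),*cam('w9'))[0]*1.5),"t",np.round((proj(W(P),*cam('t9'))[0]-[230,155])*6),"s",np.round((proj(W(P),*cam('s9'))[0]-[230,170])*6))
E
```

```text
TL all [-0.0355 -0.0006  0.1378] t+s [-0.0341 -0.0052  0.137 ] w+t [-0.0324 -0.0008  0.1299] w+s [-0.0425  0.0063  0.1438]
TR all [-0.03   -0.052   0.1302] t+s [-0.029  -0.0521  0.1312] w+t [-0.0289 -0.0536  0.1251] w+s [-0.0337 -0.049   0.1332]
base FL [111.  58.] t [ 68. 435.] s [300. 627.]
base FR [164. 378.] t [450. 524.] s [636. 486.]
shelf FL [681. -39.] t [118. 107.] s [113.  -4.]
paddle top c L [367. 260.] t [327. 289.] s [360. 218.]
R [369. 358.] t [446. 316.] s [452. 189.]
nib [343. 105.] t [163. 201.] s [161. 403.]
cap c [363. 138.] t [205. 204.] s [198. 343.]
clip [234.  92.] t [126. 337.] s [257. 464.]
rail end [136. 136.] t [151. 445.] s [371. 559.]
```

```bash
python3 -c "
from h import *
p=np.array([-.0175,-.03,.1085]);A=np.array([.574,0,-.819])
go(p-.04*A);go(p)"
```

```text
clk 6.00 now(stand) [-0.0745 -0.0301  0.1898] F(stand) [-0.4  1.  -0.6] g 0.499
row: [-0.1 59.3  0.2] [ 0.1 -0.1  0.1]
clk 6.00 now(stand) [-0.0745 -0.0301  0.1898] F(stand) [-0.4  1.  -0.6] g 0.499
row: [-0.2 99.3  0.3] [ 0.1 -0.1  0.1]
```

Request:
{"op": "play_rows", "data": {
  "plan": "0.5 0 30 0 0 0 0; 0.5 0 60 0 0 0 0; 0.5 0 75 0 0 0 0; 0.5 0 75 0 0 0 0"
}}

```text
clock: 6.5
eef_pos: [0.6486, -0.1883, 0.1258]
tool_rot: [-0.65, 0.692, 0.142, 0.28]
wrist_force: [0.5, 0.4, -0.1]
gripper_width: 0.497
```

```bash
python3 look.py wrist w10; python3 -c "
from h import *
go([-.0175,-.03,.1085])"
```

```text
clk 6.50 now(stand) [-0.0325 -0.0291  0.1258] F(stand) [ 0.4  0.5 -0.1] g 0.497
row: [-76.9 -95.3  78.9] [ 0.  -0.1 -0.1]
clk 6.55 now(stand) [-0.032  -0.0294  0.1272] F(stand) [-0.4 -0.2  0.6] g 0.495
row: [ 1.2 23.7 -0.6] [ 0.1 -0.1  0. ]
```

View pics/w10.png

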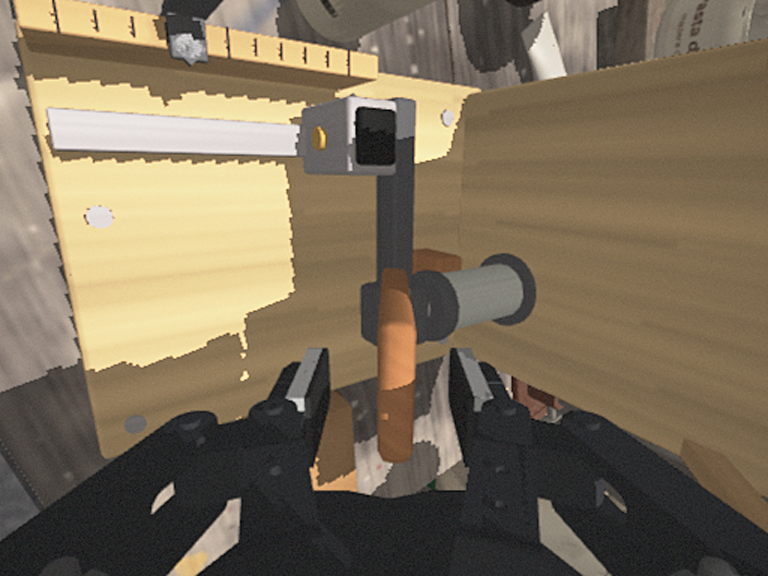

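Request:
{"op": "play_rows", "data": {
  "plan": "0.5 1 12 -0.5 0 0 0; 0.5 1.5 24 -0.5 0 0 0; 0.5 1.5 24 -0.5 0 0 0; 0.5 1.5 24 -0.5 0 0 0"
}}

```text
clock: 7.05
eef_pos: [0.6636, -0.1923, 0.1084]
tool_rot: [-0.649, 0.692, 0.143, 0.28]
wrist_force: [-0.4, -0.0, -0.1]
gripper_width: 0.498
```

```bash
python3 look.py wrist w11; python3 -c "
from h import *
go([-.0175,-.03,.1085])"
```

```text
clk 7.05 now(stand) [-0.0171 -0.03    0.1084] F(stand) [-0.4 -0.1 -0.1] g 0.498
row: [ -79.4 -118.6   79.7] [ 0.1 -0.1  0. ]
clk 7.10 now(stand) [-0.017  -0.03    0.1086] F(stand) [ 0.2 -0.8 -0.1] g 0.503
row: [-0.5 -0.2  0. ] [ 0.1 -0.1  0. ]
```

View pics/w11.png

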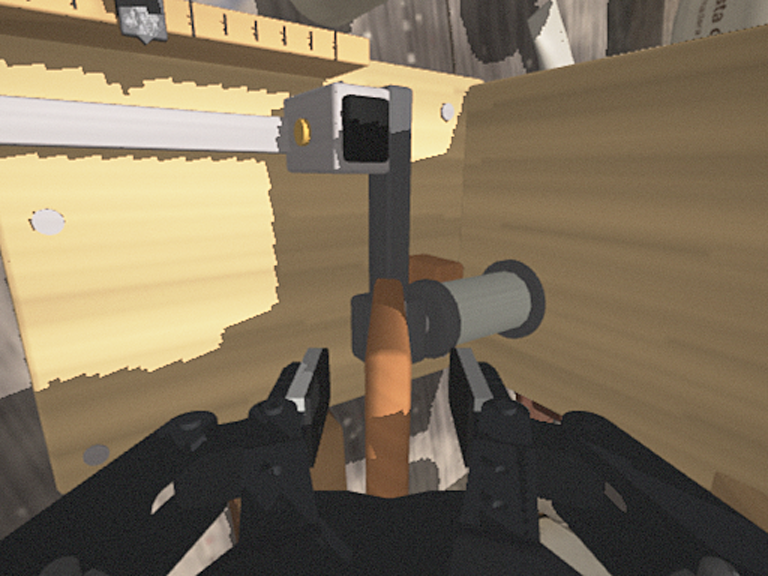

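Request:
{"op": "play_rows", "data": {
  "plan": "1 0 0 0 0 0 0; 1 0 0 0 0 0 0; 1 0 0 0 0 0 0; 1 0 0 0 0 0 0"
}}

```text
clock: 7.6
eef_pos: [0.6629, -0.1922, 0.1086]
tool_rot: [-0.649, 0.692, 0.142, 0.28]
wrist_force: [-5.5, 0.9, 4.3]
gripper_width: 0.131
```

```bash
python3 look.py wrist w12; python3 -c "
from h import *
go([-.0175,-.03,.1085])
import pickle
s,c=pickle.load(open('last_w12.pkl','rb'));crop(c['img'][:,:,::-1],70,0,210,130,3.8,'pics/w12c.png')"
```

```text
clk 7.60 now(stand) [-0.0177 -0.0301  0.1086] F(stand) [-5.6 -0.2  4.3] g 0.131
row: [ -79.2 -118.    79.8] [ 0.1 -0.2 -0. ]
clk 7.65 now(stand) [-0.0177 -0.0301  0.1086] F(stand) [-5.5  0.6  3.8] g 0.132
row: [0.1 0.2 0.1] [ 0.1 -0.2 -0. ]
```

View pics/w12.png

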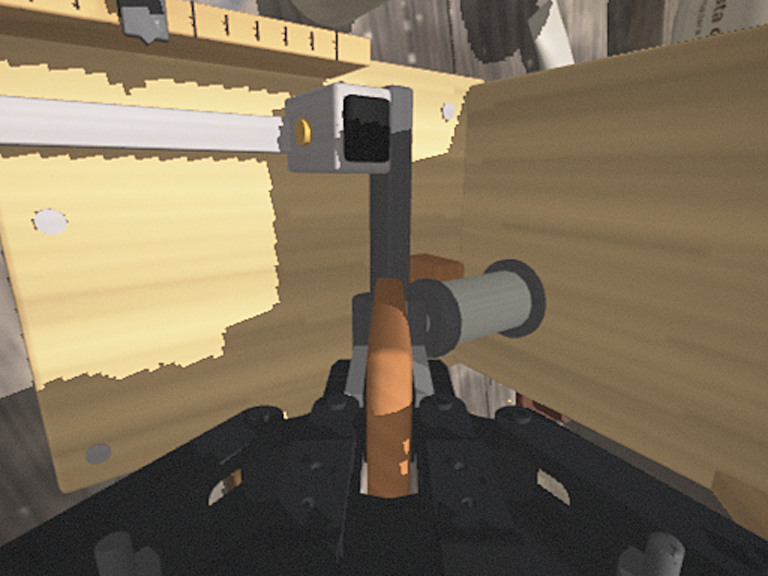

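View pics/w12c.png

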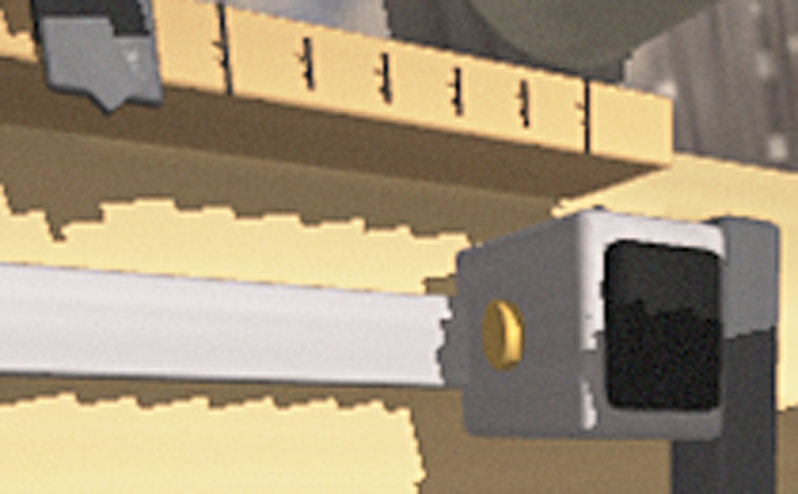

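```bash
python3 - <<'E'
from m import *
f=lambda u,v:((u+.5)/3.8-.5+70,(v+.5)/3.8-.5)
C=cam('w12')
for z in (.058,.061,.064):
  n=S(atz(f(597,208),z,*C));c=S(atz(f(110,112),z,*C));print(z,np.round(n,4),np.round(c,4),n-c)
# by y-plane
def aty(uv,y):
    K,Rc,o=C;d=RS.T@ray(uv,K,Rc,o);p=S(o);return p+d*(y-p[1])/d[1]
print(aty(f(597,208),.071),aty(f(110,112),.073))
w=lambda n,u,v:(n,((u+.5)/1.5-.5,(v+.5)/1.5-.5))
obs=[w('w2',475,272),w('w4',291,313),w('w9',233,88),w('w10',190,65),('w12',f(110,112))]
print("clip tri",tri(obs),tri(obs[2:]),tri(obs[:2]+obs[-1:]))
for n,uv in obs: print(n,np.array(uv)-proj(W(tri(obs)),*cam(n))[0])
E
```

```text
0.058 [-0.0036  0.0704  0.058 ] [-0.0662  0.0743  0.058 ] [ 0.06259127 -0.0038997   0.        ]
0.061 [-0.0053  0.0699  0.061 ] [-0.0667  0.0737  0.061 ] [ 0.0613683  -0.00382351  0.        ]
0.064 [-0.007   0.0693  0.064 ] [-0.0671  0.073   0.064 ] [ 0.06014533 -0.00374731  0.        ]
[-0.00204245  0.071       0.05511451] [-0.06714492  0.073       0.06405496]
clip tri [-0.06566416  0.07573601  0.05343891] [-0.06501695  0.07616392  0.05025474] [-0.06555329  0.07577079  0.05346806]
w2 [ 0.98196069 -0.18705619]
w4 [-0.74113088 -0.72024565]
w9 [-0.28153308 -0.53347042]
w10 [-0.17278184  1.03649106]
w12 [0.4048117  1.02941987]
```

Request:
{"op": "play_rows", "data": {
  "plan": "1 -4 -3 0 0 0 0; 1 -9 -6 0 0 0 0; 1 -14 -10 0 0 0 0; 1 -19 -13 0 0 0 0; 1 -23 -16 0 0 0 0"
}}

```text
clock: 8.28
eef_pos: [0.6362, -0.1864, 0.1086]
tool_rot: [-0.649, 0.692, 0.143, 0.281]
wrist_force: [6.8, -0.7, -6.2]
gripper_width: 0.133
```

```bash
python3 look.py wrist w13; python3 -c "
from h import *
go([-.0177-.057,-.03,.1086])"
```

```text
clk 8.28 now(stand) [-0.0451 -0.0298  0.1086] F(stand) [ 6.8  0.6 -6.2] g 0.133
row: [ -56.6 -102.3   79.6] [ 0.  -0.1  0.1]
clk 8.32 now(stand) [-0.0456 -0.0298  0.1087] F(stand) [ 4.5  0.9 -3.7] g 0.133
row: [-23.9 -16.7  -0.3] [ 0.  -0.2  0. ]
```

View pics/w13.png

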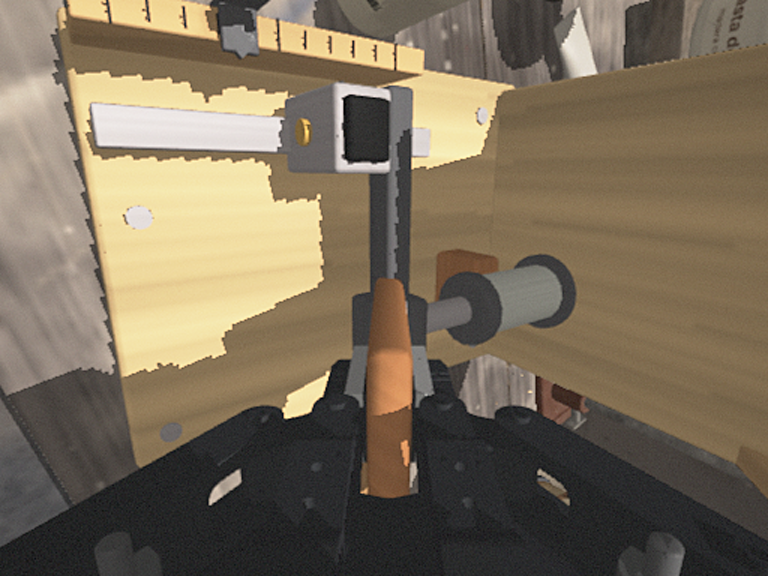

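Request:
{"op": "play_rows", "data": {
  "plan": "1 -5 -3.5 0 0 0 0; 1 -10 -7 0 0 0 0; 1 -15 -10.5 0 0 0 0; 1 -20 -14 0 0 0 0; 1 -23 -16 0 0 0 0"
}}

```text
clock: 8.95
eef_pos: [0.609, -0.1806, 0.1087]
tool_rot: [-0.649, 0.692, 0.143, 0.281]
wrist_force: [8.3, -0.7, -7.1]
gripper_width: 0.133
```

```bash
python3 look.py wrist w14;python3 look.py scene s14;python3 look.py top t14; python3 -c "
from h import *
go([-.0177-.061,-.03,.1086])
import pickle
s,c=pickle.load(open('last_w14.pkl','rb'));crop(c['img'][:,:,::-1],150,0,150,120,5.3,'pics/w14c.png')
s,c=pickle.load(open('last_s14.pkl','rb'));crop(c['img'][:,:,::-1],240,210,80,70,8,'pics/s14c.png')
s,c=pickle.load(open('last_t14.pkl','rb'));crop(c['img'][:,:,::-1],230,180,60,60,10,'pics/t14c.png')
"
```

```text
clk 8.95 now(stand) [-0.0729 -0.0295  0.1087] F(stand) [ 8.3  0.9 -7.1] g 0.133
row: [-33.8 -86.4  79.4] [-0.  -0.1  0.1]
clk 9.00 now(stand) [-0.0732 -0.0294  0.1086] F(stand) [ 6.6  1.5 -4.9] g 0.132
row: [-33.5 -86.2  79.4] [-0.  -0.1  0.1]
clk 9.05 now(stand) [-0.073  -0.0295  0.1086] F(stand) [ 6.3  1.4 -5.6] g 0.134
row: [-33.6 -86.3  79.4] [-0.  -0.1  0.1]
clk 9.10 now(stand) [-0.073  -0.0294  0.1087] F(stand) [ 6.3  0.7 -5.1] g 0.131
row: [-4.7 -3.2 -0.6] [-0.  -0.1  0.1]
```

View pics/w14c.png

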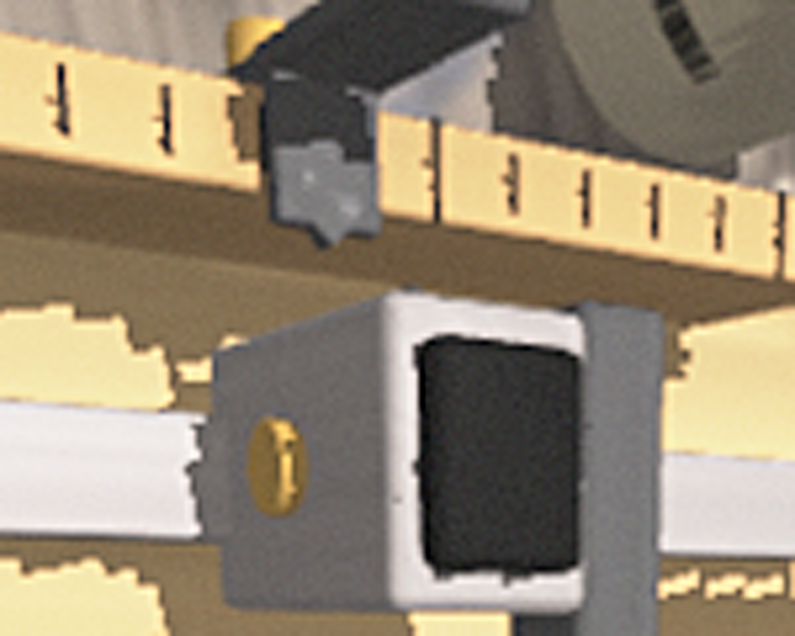

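View pics/s14c.png

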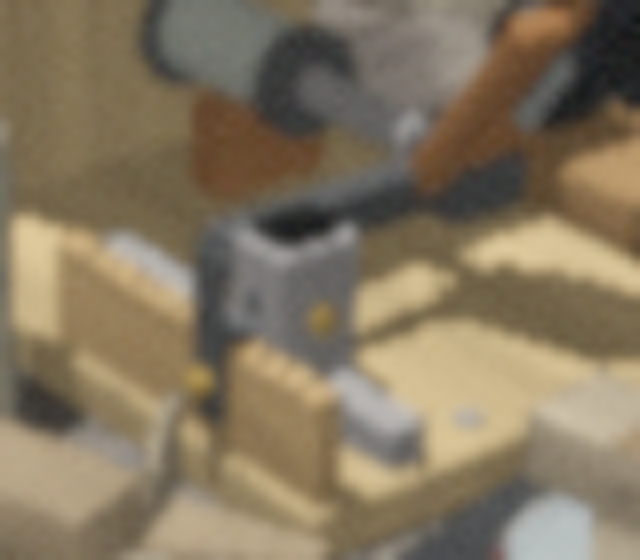

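View pics/t14c.png

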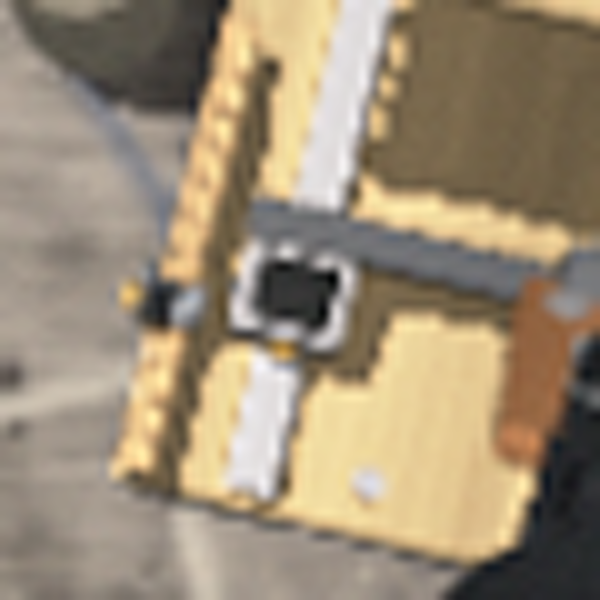

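```bash
cat > est.py <<'E'
from m import *
import sys
def est(n,x0,y0,k,nib,clip,fe,be):
    C=cam(n);f=lambda u:((u[0]+.5)/k-.5+x0,(u[1]+.5)/k-.5+y0)
    for z in (.058,.061,.064):
        a,b=S(atz(f(nib),z,*C)),S(atz(f(clip),z,*C));print(z,"nib-clip mm",np.round((a-b)*1000,1),np.round(a,4))
    for zt in (.078,.082):
        a,b=S(atz(f(fe),zt,*C)),S(atz(f(be),zt,*C));m=(a+b)/2;print("top",zt,a,b,"mid",m)
        # predicted nib pixel
        p=W([m[0],m[1]+.004,zt-.017 if zt==.078 else .061]);pp=proj(p,*C)[0];print(" pred nib crop px",(pp-[x0,y0])*k)
        b2=S(atz(f(clip),.061,*C));print(" est nib-clip",(m[0]-b2[0])*1000)
if __name__=="__main__":
    est('w14',150,0,5.3,(410,290),(330,243),(388,293),(585,312))
    est('w12',70,0,3.8,(597,208),(110,112),(583,211),(722,225))
E
python3 est.py
```

```text
0.058 nib-clip mm [ 9.  -3.4  0. ] [-0.0586  0.0712  0.058 ]
0.061 nib-clip mm [ 8.9 -3.4  0. ] [-0.0602  0.0706  0.061 ]
0.064 nib-clip mm [ 8.7 -3.3  0. ] [-0.0619  0.07    0.064 ]
top 0.078 [-0.07205397  0.06676904  0.078     ] [-0.05022986  0.06717802  0.078     ] mid [-0.06114192  0.06697353  0.078     ]
 pred nib crop px [399.95301987 282.79826567]
 est nib-clip 7.968164487339294
top 0.082 [-0.07422983  0.0659948   0.082     ] [-0.05305992  0.06639152  0.082     ] mid [-0.06364487  0.06619316  0.082     ]
 pred nib crop px [378.47908761 288.53555369]
 est nib-clip 5.465208866098442
0.058 nib-clip mm [62.6 -3.9  0. ] [-0.0036  0.0704  0.058 ]
0.061 nib-clip mm [61.4 -3.8  0. ] [-0.0053  0.0699  0.061 ]
0.064 nib-clip mm [60.1 -3.7  0. ] [-0.007   0.0693  0.064 ]
top 0.078 [-0.01681297  0.06599011  0.078     ] [0.00460955 0.06628198 0.078     ] mid [-0.00610171  0.06613604  0.078     ]
 pred nib crop px [590.70893888 203.82899524]
 est nib-clip 60.58706443454258
top 0.082 [-0.01898021  0.06522517  0.082     ] [0.00180062 0.0655083  0.082     ] mid [-0.0085898   0.06536674  0.082     ]
 pred nib crop px [575.3738157  207.90094843]
 est nib-clip 58.09897995966099
```

```bash
python3 - <<'E'
from m import *
f=lambda u,v:((u+.5)/10-.5+230,(v+.5)/10-.5+180)
C=cam('t14')
P=lambda l,u,v,z:print(l,np.round(S(atz(f(u,v),z,*C))*1000,1))
P("cap",297,292,.082);P("screw",285,350,.055)
for z in(.052,.062):
    P("clip light",187,305,z);P("clip dark",160,300,z);P("yellow",130,293,z)
P("xbar L",258,215,.07)
E
```

```text
cap [-58.8  53.   82. ]
screw [-72.2  52.9  55. ]
clip light [-66.1  81.3  52. ]
clip dark [-66.5  88.7  52. ]
yellow [-66.4  97.   52. ]
clip light [-66.9  80.9  62. ]
clip dark [-67.3  88.2  62. ]
yellow [-67.2  96.4  62. ]
xbar L [-40.1  67.8  70. ]
```

Request:
{"op": "play_rows", "data": {
  "plan": "1 -2 -1.4 -0.5 0 0 0; 1 -4 -2.8 -0.5 0 0 0; 1 -4.5 -3.1 -0.5 0 0 0; 1 -4.5 -3.1 -0.5 0 0 0"
}}

```text
clock: 9.6
eef_pos: [0.6044, -0.1795, 0.1087]
tool_rot: [-0.65, 0.691, 0.144, 0.281]
wrist_force: [8.4, 0.7, -6.1]
gripper_width: 0.131
```

```bash
python3 look.py wrist w15;python3 look.py scene s15;python3 look.py top t15; python3 -c "
from h import *
go([-.0177-.061,-.03,.1086])
import pickle
s,c=pickle.load(open('last_w15.pkl','rb'));crop(c['img'][:,:,::-1],190,25,90,60,8.8,'pics/w15c.png')
s,c=pickle.load(open('last_s15.pkl','rb'));crop(c['img'][:,:,::-1],255,225,50,45,14,'pics/s15c.png')
s,c=pickle.load(open('last_t15.pkl','rb'));crop(c['img'][:,:,::-1],235,190,40,40,14,'pics/t15c.png')
"
```

```text
clk 9.60 now(stand) [-0.0776 -0.0294  0.1087] F(stand) [ 8.   2.4 -6.1] g 0.131
row: [-29.8 -83.6  79.4] [-0.1 -0.1  0.2]
clk 9.65 now(stand) [-0.0776 -0.0294  0.1086] F(stand) [ 7.1  0.9 -6.4] g 0.135
row: [-29.8 -83.6  79.4] [-0.1 -0.1  0.2]
clk 9.70 now(stand) [-0.0776 -0.0294  0.1086] F(stand) [ 6.9  1.3 -5.4] g 0.133
row: [-29.8 -83.6  79.5] [-0.1 -0.1  0.2]
clk 9.75 now(stand) [-0.0776 -0.0294  0.1087] F(stand) [ 7.1  0.7 -6.3] g 0.132
row: [-1.  -0.6 -0.6] [-0.1 -0.1  0.2]
```

View pics/w15c.png

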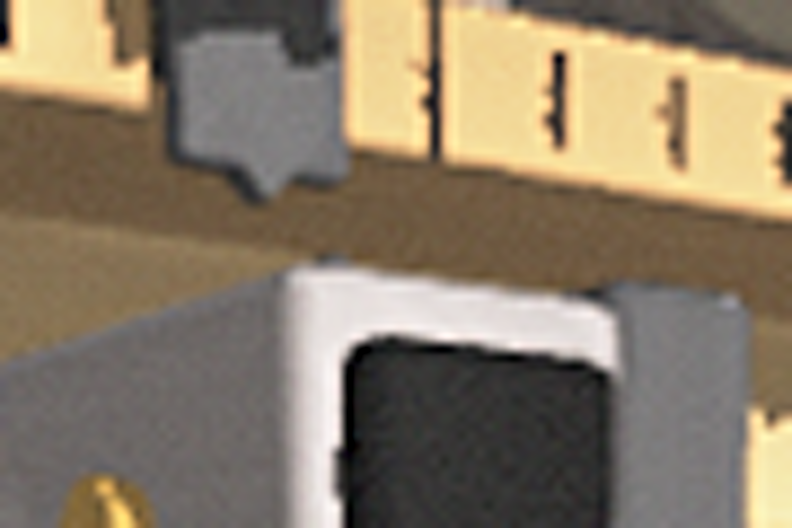

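View pics/s15c.png

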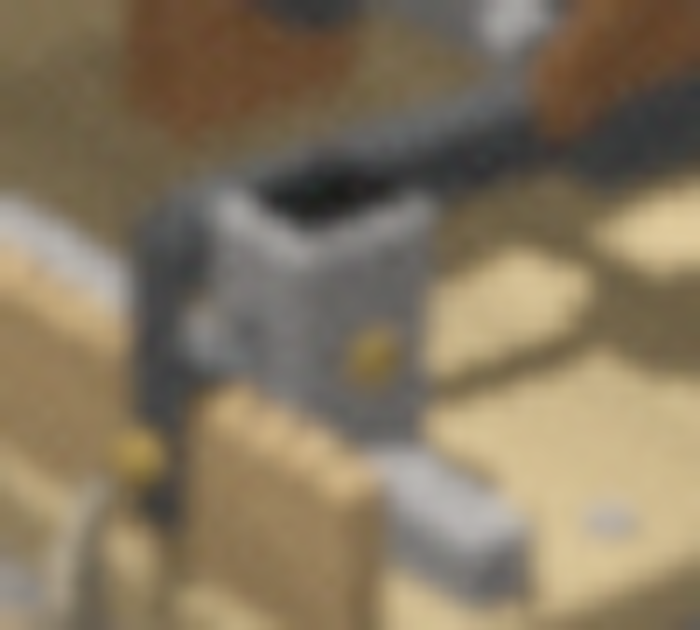

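View pics/t15c.png

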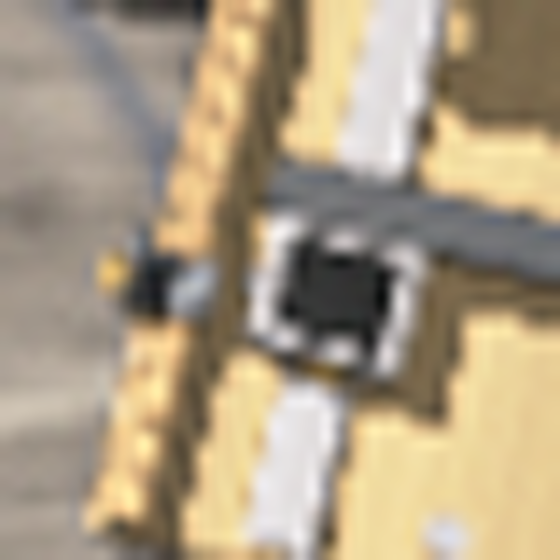

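```bash
python3 - <<'E'
from m import *
from est import est
f=lambda u,v:((u+.5)/14-.5+235,(v+.5)/14-.5+190)
C=cam('t15')
P=lambda l,u,v,z:print(l,np.round(S(atz(f(u,v),z,*C))*1000,1))
P("cap",335,295,.082);P("rim L-back",270,220,.078);P("rim R-front",400,375,.078);P("rim R-back",425,245,.078);P("rim Lfront",252,325,.078)
for z in(.052,.062):
    P("clip light",192,290,z);P("yellow",112,270,z)
P("xbar frontL",275,205,.07)
est('w15',190,25,8.8,(330,260),(265,195),(290,265),(618,295))
w=lambda n,x0,y0,k,u,v:(n,((u+.5)/k-.5+x0,(v+.5)/k-.5+y0))
o=[w('w12',70,0,3.8,110,112),w('w14',150,0,5.3,330,243),w('w15',190,25,8.8,265,195),w('w2',0,0,1.5,475,272),w('w4',0,0,1.5,291,313)]
print(tri(o[:3]),tri(o))
E
```

```text
cap [-64.   53.9  82. ]
rim L-back [-52.7  68.9  78. ]
rim R-front [-75.4  38.8  78. ]
rim R-back [-50.7  39.7  78. ]
rim Lfront [-72.6  67.8  78. ]
clip light [-66.7  81.2  52. ]
yellow [-66.4  97.   52. ]
clip light [-67.4  80.8  62. ]
yellow [-67.2  96.4  62. ]
xbar frontL [-48.9  68.9  70. ]
0.058 nib-clip mm [ 4.5 -3.2  0. ] [-0.0632  0.0714  0.058 ]
0.061 nib-clip mm [ 4.4 -3.2  0. ] [-0.0649  0.0708  0.061 ]
0.064 nib-clip mm [ 4.3 -3.1  0. ] [-0.0666  0.0702  0.064 ]
top 0.078 [-0.07695416  0.0669547   0.078     ] [-0.05507001  0.0674844   0.078     ] mid [-0.06601208  0.06721955  0.078     ]
 pred nib crop px [309.96785086 247.32800785]
 est nib-clip 3.2504271522921653
top 0.082 [-0.07912961  0.06617287  0.082     ] [-0.05790148  0.06668668  0.082     ] mid [-0.06851554  0.06642978  0.082     ]
 pred nib crop px [274.30066735 256.95546678]
 est nib-clip 0.7469660033224412
[-0.06566581  0.07538171  0.05418087] [-0.0654231   0.07570639  0.05343127]
```

```bash
python3 - <<'E'
from m import *
s,c=pickle.load(open('last_w2.pkl','rb'));crop(c['img'][:,:,::-1],265,130,110,90,7,'pics/w2c.png')
s,c=pickle.load(open('last_w9.pkl','rb'));crop(c['img'][:,:,::-1],130,20,140,95,5.7,'pics/w9c.png')
E
```

```text
(no output)
```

View pics/w2c.png

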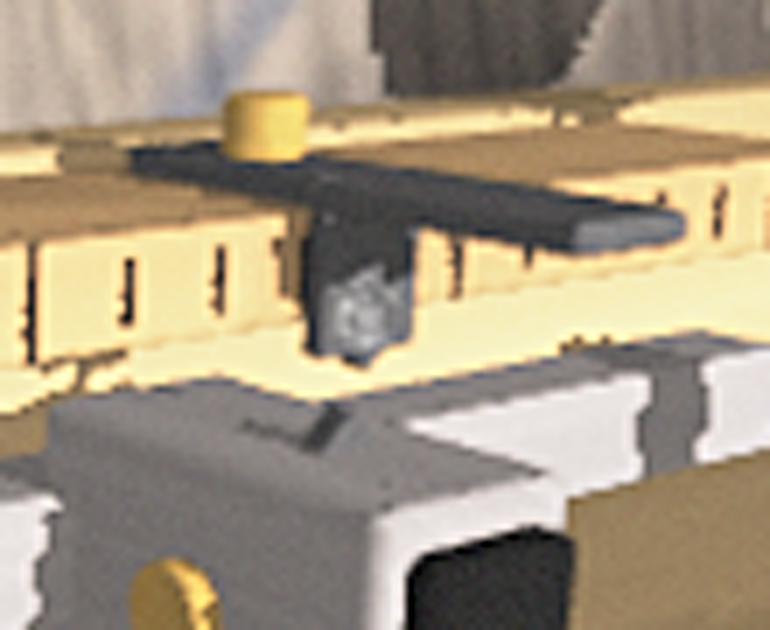

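View pics/w9c.png

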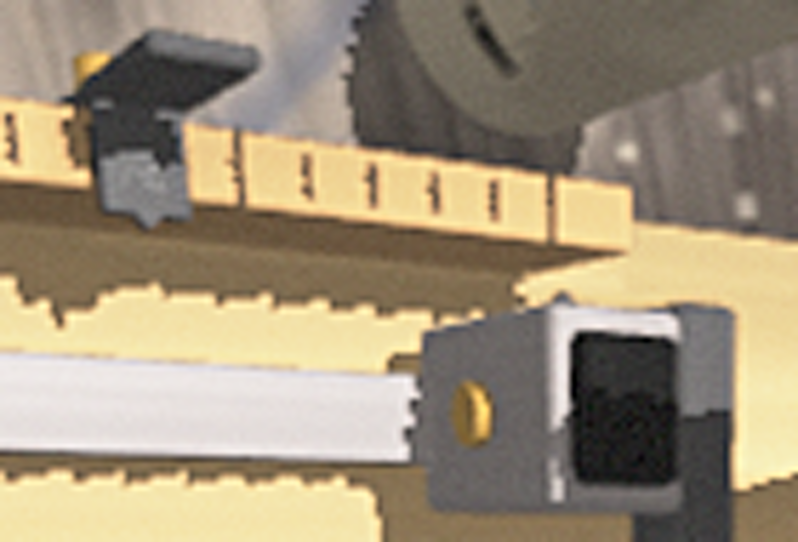

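```bash
python3 - <<'E'
from m import *
w=lambda n,x0,y0,k,u,v:(n,((u+.5)/k-.5+x0,(v+.5)/k-.5+y0))
nh=[w('w8',210,170,5,330,155),w('w12',70,0,3.8,597,208),w('w9',130,20,5.7,565,295)]
ns=[w('w1',190,125,4.5,348,198),w('w2',265,130,7,335,405)]
cl=[w('w1',190,125,4.5,362,170),w('w2',265,130,7,360,365),w('w12',70,0,3.8,110,112),w('w14',150,0,5.3,330,243),w('w15',190,25,8.8,265,195),w('w9',130,20,5.7,150,228)]
for l,o in [("nib home 8+12",nh[:2]),("nib home all",nh),("nib start",ns),("clip w1w2",cl[:2]),("clip 12,14,15",cl[2:5]),("clip all",cl),("clip w2 w12",[cl[1],cl[2]]),("clip w9 w12",[cl[5],cl[2]])]:
    X=tri(o);print(l,np.round(X*1000,1),[np.round(np.array(uv)-proj(W(X),*cam(n))[0],1).tolist() for n,uv in o])
# home nib at z of clip plane
E
```

```text
nib home 8+12 [-1.6 71.2 54.6] [[0.3, -0.1], [-0.3, 0.1]]
nib home all [-1.3 71.1 54.5] [[0.1, -0.1], [-0.6, -0.1], [0.3, 0.1]]
nib start [-66.9  70.7  51.7] [[-0.4, 1.0], [0.6, -1.4]]
clip w1w2 [-65.2  75.5  53.5] [[0.0, -0.1], [-0.1, 0.2]]
clip 12,14,15 [-65.7  75.4  54.2] [[0.1, 0.5], [-0.0, -0.2], [0.1, -0.2]]
clip all [-65.4  75.5  53.7] [[0.1, -0.2], [-0.0, -0.0], [-0.3, 0.5], [-0.0, -0.1], [0.1, -0.2], [0.0, 0.2]]
clip w2 w12 [-65.5  75.4  53.6] [[0.1, -0.2], [-0.1, 0.3]]
clip w9 w12 [-65.7  75.2  54.4] [[0.0, -0.1], [-0.0, 0.1]]
```

Request:
{"op": "play_rows", "data": {
  "plan": "1 -1 -0.7 -0.3 0 0 0; 1 -2 -1.4 -0.3 0 0 0; 1 -2.7 -1.9 -0.3 0 0 0; 1 -2.7 -1.9 -0.3 0 0 0"
}}

```text
clock: 10.25
eef_pos: [0.602, -0.179, 0.1087]
tool_rot: [-0.65, 0.691, 0.144, 0.281]
wrist_force: [7.8, 0.3, -5.7]
gripper_width: 0.134
```

```bash
python3 look.py wrist w16;python3 look.py top t16; python3 -c "
from h import *
go([-.0177-.064,-.03,.1086])
import pickle
s,c=pickle.load(open('last_w16.pkl','rb'));crop(c['img'][:,:,::-1],190,25,90,60,8.8,'pics/w16c.png')
s,c=pickle.load(open('last_t16.pkl','rb'));crop(c['img'][:,:,::-1],235,190,40,40,14,'pics/t16c.png')
"
```

```text
clk 10.25 now(stand) [-0.0801 -0.0294  0.1087] F(stand) [ 7.6  1.9 -5.7] g 0.134
row: [-27.7 -82.1  79.5] [-0.1 -0.1  0.2]
clk 10.30 now(stand) [-0.0801 -0.0294  0.1087] F(stand) [ 8.1  1.6 -6.7] g 0.133
row: [-27.7 -82.1  79.5] [-0.1 -0.1  0.2]
clk 10.35 now(stand) [-0.0801 -0.0294  0.1086] F(stand) [ 7.5  1.7 -6.2] g 0.132
row: [-1.3 -0.9 -0.6] [-0.1 -0.1  0.2]
```

View pics/w16c.png

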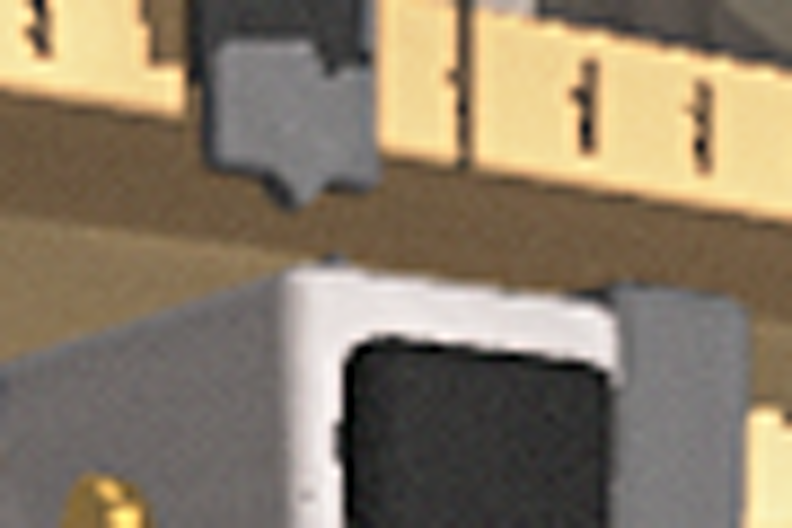

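View pics/t16c.png

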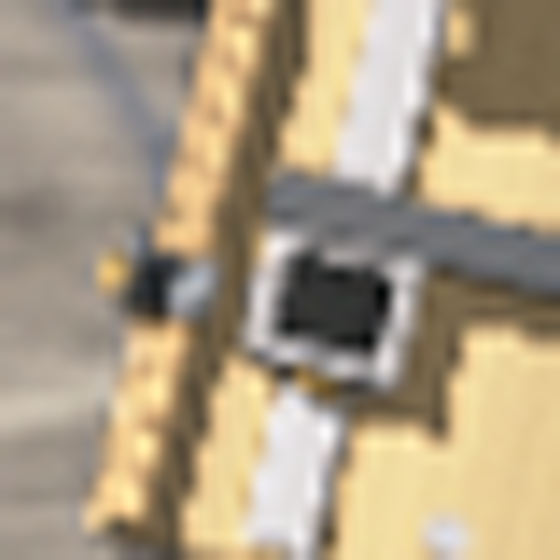

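Request:
{"op": "play_rows", "data": {
  "plan": "1 -1 -0.7 -0.3 0 0 0; 1 -1.9 -1.3 -0.3 0 0 0; 1 -1.9 -1.3 -0.3 0 0 0"
}}

```text
clock: 10.72
eef_pos: [0.6006, -0.1787, 0.1087]
tool_rot: [-0.65, 0.691, 0.145, 0.282]
wrist_force: [8.6, -0.7, -6.8]
gripper_width: 0.133
```

```bash
python3 look.py wrist w17;python3 look.py top t17;python3 look.py scene s17; python3 -c "
from h import *
go([-.0177-.064,-.03,.1086])
import pickle
s,c=pickle.load(open('last_w17.pkl','rb'));crop(c['img'][:,:,::-1],200,30,60,40,13,'pics/w17c.png')
s,c=pickle.load(open('last_s17.pkl','rb'));crop(c['img'][:,:,::-1],255,225,50,45,14,'pics/s17c.png')
s,c=pickle.load(open('last_t17.pkl','rb'));crop(c['img'][:,:,::-1],235,190,40,40,14,'pics/t17c.png')
"
```

```text
clk 10.72 now(stand) [-0.0815 -0.0293  0.1087] F(stand) [ 8.5  1.  -6.8] g 0.133
row: [-26.4 -81.3  79.5] [-0.1 -0.1  0.3]
clk 10.78 now(stand) [-0.0815 -0.0293  0.1086] F(stand) [ 8.1  1.6 -7.7] g 0.129
row: [-26.4 -81.3  79.5] [-0.1 -0.1  0.3]
clk 10.82 now(stand) [-0.0815 -0.0294  0.1087] F(stand) [ 7.9  0.7 -6.6] g 0.13
row: [-26.4 -81.3  79.5] [-0.1 -0.1  0.3]
clk 10.88 now(stand) [-0.0815 -0.0293  0.1087] F(stand) [ 8.3  1.1 -6.7] g 0.134
row: [-0.2 -0.1 -0.7] [-0.1 -0.1  0.3]
```

View pics/w17c.png

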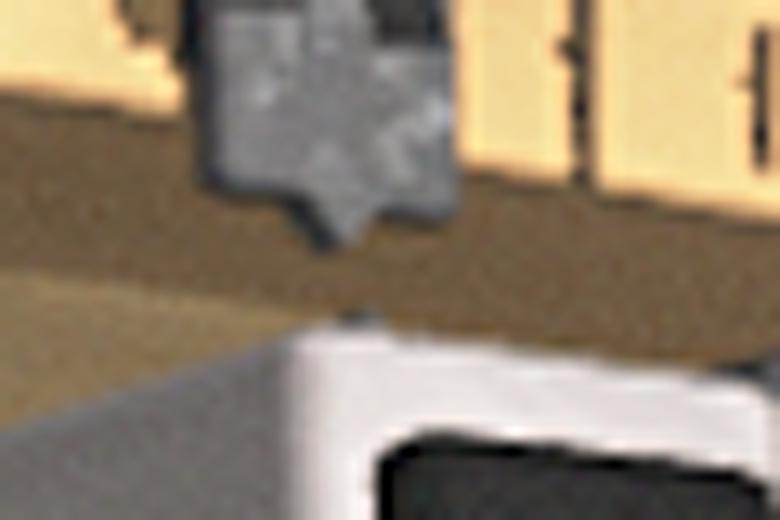

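View pics/t17c.png

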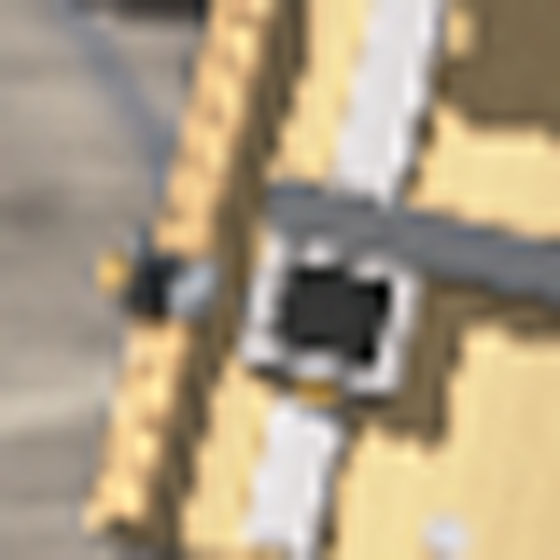

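View pics/s17c.png

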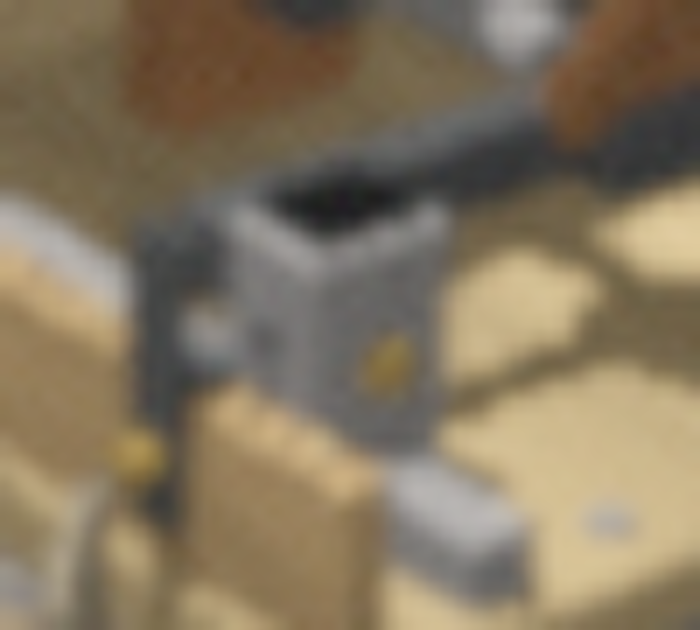

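```bash
python3 - <<'E'
from m import *
C=cam('s17')
a=lambda P:(proj(W(P),*C)[0]-[255,225])*14
p=a((-.0665,.073,.061));print(p,"dy-2:",a((-.0665,.071,.061))-p,"dx-1:",a((-.0675,.073,.061))-p,"dz+1",a((-.0665,.073,.062))-p)
C=cam('t17');f=lambda u,v:((u+.5)/14-.5+235,(v+.5)/14-.5+190)
for u,v,z in [(335,312,.082),(190,289,.06),(112,270,.06),(155,281,.06)]: print(S(atz(f(u,v),z,*C))*1000)
c=np.load if 0 else None
E
python3 -c "
from h import *;import pickle
s,c=pickle.load(open('last_s17.pkl','rb'));im=c['img'][:,:,::-1][238:258,265:285];cv2.imwrite('pics/s17d.png',cv2.resize(im,None,fx=30,fy=30,interpolation=cv2.INTER_CUBIC))"
```

```text
[243.24755963 308.16734366] dy-2: [ 9.45472767 -3.50023046] dx-1: [3.87136199 2.29601885] dz+1 [ 0.08639714 -5.43283576]
[-67.0406484  53.1957051  82.       ]
[-67.19019981  81.27247664  60.        ]
[-67.01009854  96.55994586  60.        ]
[-67.20704233  88.10759392  60.        ]
```

View pics/s17d.png

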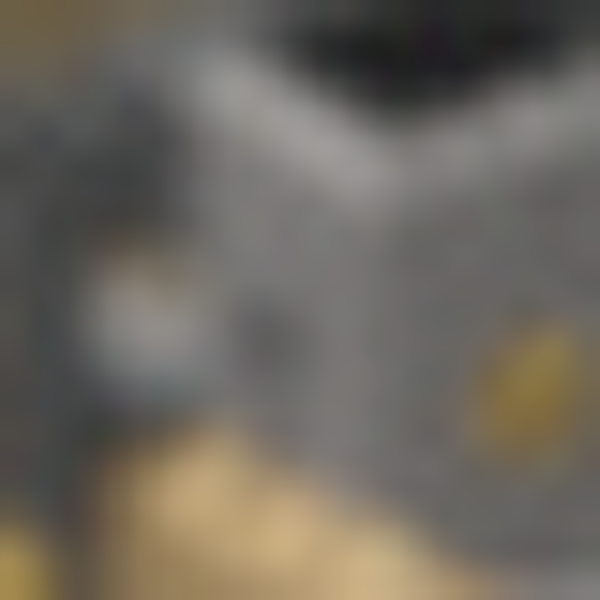

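Request:
{"op": "play_rows", "data": {
  "plan": "1 -0.7 -0.5 0 0 0 0; 1 -0.7 -0.5 0 0 0 0; 1 -0.7 -0.5 0 0 0 0; 1 -0.7 -0.5 0 0 0 0; 1 -0.7 -0.5 0 0 0 0"
}}

```text
clock: 11.5
eef_pos: [0.6005, -0.1787, 0.1086]
tool_rot: [-0.65, 0.691, 0.145, 0.282]
wrist_force: [7.6, -0.7, -6.7]
gripper_width: 0.133
```

Request:
{"op": "play_rows", "data": {
  "plan": "1 -0.7 -0.5 0 0 0 0; 1 -0.7 -0.5 0 0 0 0; 1 -0.7 -0.5 0 0 0 0; 1 -0.7 -0.5 0 0 0 0; 1 -0.7 -0.5 0 0 0 0"
}}

```text
clock: 12.12
eef_pos: [0.6005, -0.1787, 0.1086]
tool_rot: [-0.649, 0.691, 0.146, 0.282]
wrist_force: [8.5, -0.3, -6.5]
gripper_width: 0.135
```

```bash
python3 -c "
from h import *
go([-.0177,-.03,.1086])"
```

```text
clk 12.12 now(stand) [-0.0815 -0.0294  0.1086] F(stand) [ 8.3  1.4 -6.5] g 0.135
row: [52.  37.  -0.6] [-0.1 -0.1  0.4]
```

Request:
{"op": "play_rows", "data": {
  "plan": "1 3 2 0 0 0 0; 1 7 5 0 0 0 0; 1 11 8 0 0 0 0; 1 15 11 0 0 0 0; 1 19 14 -0.5 0 0 0"
}}

```text
clock: 12.75
eef_pos: [0.6245, -0.184, 0.1086]
tool_rot: [-0.649, 0.691, 0.146, 0.283]
wrist_force: [5.7, 0.9, -2.1]
gripper_width: 0.129
```

```bash
python3 look.py wrist w18; python3 -c "
from h import *
go([-.0177,-.03,.1086])"
```

```text
clk 12.75 now(stand) [-0.057  -0.0297  0.1086] F(stand) [ 5.4  2.  -2.1] g 0.129
row: [-46.1 -95.6  79.8] [-0.1 -0.1  0.5]
clk 12.80 now(stand) [-0.0565 -0.0297  0.1086] F(stand) [ 5.7  0.7 -2.9] g 0.13
row: [31.6 22.6 -0.3] [-0.1 -0.1  0.5]
```

View pics/w18.png

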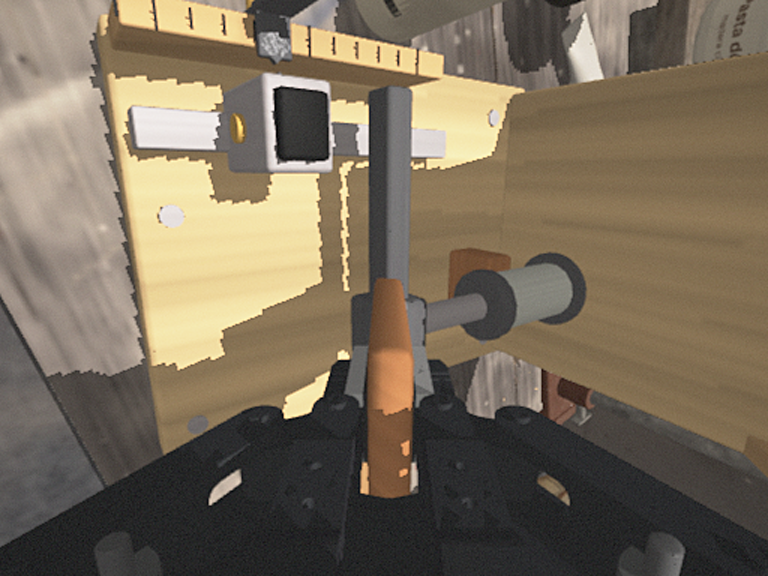

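Request:
{"op": "play_rows", "data": {
  "plan": "1 4 3 0 0 0 0; 1 8 6 0 0 0 0; 1 12 9 0 0 0 0; 1 16 11.5 0 0 0 0; 1 19 13.5 0 0 0 0"
}}

```text
clock: 13.42
eef_pos: [0.648, -0.189, 0.1086]
tool_rot: [-0.649, 0.691, 0.146, 0.283]
wrist_force: [3.0, -1.8, -1.4]
gripper_width: 0.132
```

```bash
python3 -c "
from h import *
go([-.0177,-.03,.1086])"
```

```text
clk 13.43 now(stand) [-0.033  -0.0299  0.1086] F(stand) [ 3.3 -1.1 -1.4] g 0.132
row: [12.4  8.9 -0.1] [-0.1 -0.1  0.5]
```

Request:
{"op": "play_rows", "data": {
  "plan": "1 3 2 0 0 0 0; 1 6 4 0 0 0 0; 1 8.5 6 0 0 0 0; 1 10.5 7.5 0 0 0 0; 1 11.5 8.2 0 0 0 0"
}}

```text
clock: 14.05
eef_pos: [0.6619, -0.192, 0.1087]
tool_rot: [-0.649, 0.691, 0.146, 0.283]
wrist_force: [1.6, -1.2, -0.2]
gripper_width: 0.134
```

```bash
python3 -c "
from h import *
go([-.0177,-.03,.1086])"
```

```text
clk 14.05 now(stand) [-0.0187 -0.0301  0.1087] F(stand) [ 1.8 -0.8 -0.2] g 0.134
row: [0.8 0.7 0.1] [-0.1 -0.1  0.5]
```

Request:
{"op": "play_rows", "data": {
  "plan": "1 0.8 0.5 0 0 0 0; 1 1.4 1 0 0 0 0; 1 1.4 1 0 0 0 0"
}}

```text
clock: 14.42
eef_pos: [0.6628, -0.1923, 0.1086]
tool_rot: [-0.649, 0.691, 0.146, 0.283]
wrist_force: [-3.6, 0.2, 4.5]
gripper_width: 0.135
```

```bash
python3 -c "
from h import *
go([-.0177,-.03,.1086])"
```

```text
clk 14.43 now(stand) [-0.0178 -0.0301  0.1086] F(stand) [-3.6 -0.5  4.5] g 0.135
row: [0.1 0.  0.1] [-0.1 -0.1  0.4]
```

Request:
{"op": "play_rows", "data": {
  "plan": "0.5 0 0 0 0 0 0; 0.5 0 0 0 0 0 0; 0.5 0 0 0 0 0 0; 0.5 0 0 0 0 0 0"
}}

```text
clock: 14.92
eef_pos: [0.663, -0.1921, 0.1086]
tool_rot: [-0.649, 0.691, 0.146, 0.282]
wrist_force: [0.7, 0.1, 0.0]
gripper_width: 0.501
```

Request:
{"op": "play_rows", "data": {
  "plan": "0.5 0 -15 0 0 0 0; 0.5 0 -40 0 0 0 0; 0.5 0 -80 0 0 0 0; 0.5 0 -100 0 0 0 0; 0.5 0 -100 0 0 0 0"
}}

```text
clock: 15.55
eef_pos: [0.6065, -0.1809, 0.1932]
tool_rot: [-0.648, 0.691, 0.147, 0.284]
wrist_force: [-0.1, 0.5, 0.9]
gripper_width: 0.502
```

```bash
python3 look.py wrist w19;python3 look.py top t19;python3 look.py scene s19; python3 -c "
from h import *
go([-.15,.05,.16]); go([-.125,.05,.1])
import pickle
s,c=pickle.load(open('last_s19.pkl','rb'));crop(c['img'][:,:,::-1],205,110,145,170,3.5,'pics/s19c.png')
s,c=pickle.load(open('last_t19.pkl','rb'));crop(c['img'][:,:,::-1],225,115,140,130,4.5,'pics/t19c.png')
"
```

```text
clk 15.55 now(stand) [-0.0753 -0.0303  0.1932] F(stand) [-0.2  0.5  0.9] g 0.502
row: [-80.2 -16.6  80.2] [-0.1 -0.1  0.7]
clk 15.60 now(stand) [-0.0754 -0.0302  0.1917] F(stand) [ 0.3  0.7 -0.3] g 0.5
row: [-79.2 -17.5  80.1] [-0.1 -0.1  0.6]
clk 15.65 now(stand) [-0.0757 -0.0302  0.1904] F(stand) [-0.3  0.6 -0.4] g 0.503
row: [-78.3 -18.2  80. ] [-0.1 -0.1  0.5]
clk 15.70 now(stand) [-0.0759 -0.0301  0.1896] F(stand) [-0.2  0.  -0.4] g 0.503
row: [-77.7 -18.7  80. ] [-0.1 -0.1  0.4]
clk 15.70 now(stand) [-0.0759 -0.0301  0.1896] F(stand) [-0.2  0.  -0.4] g 0.503
row: [-92.1  44.7  79.9] [-0.1 -0.1  0.4]
```

View pics/w19.png

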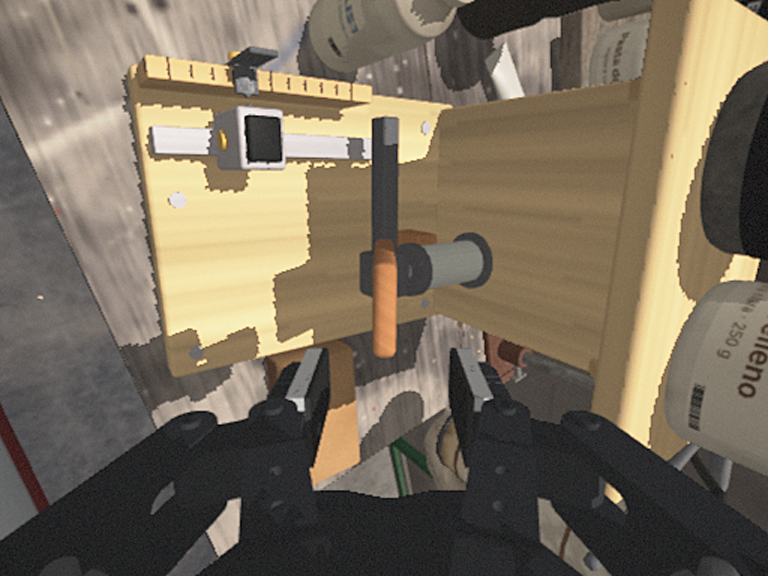

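View pics/t19c.png

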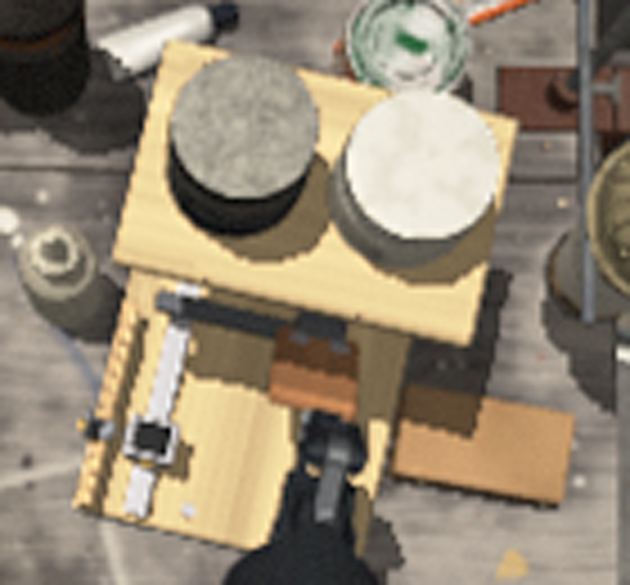

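View pics/s19c.png

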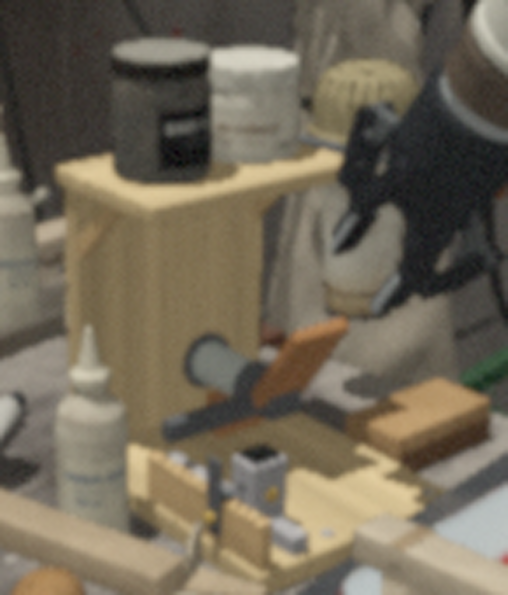

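```bash
python3 -c "
from h import *
go([-.125,.035,.15])"
```

```text
clk 15.70 now(stand) [-0.0759 -0.0301  0.1896] F(stand) [-0.2  0.  -0.4] g 0.503
row: [-63.1   3.9  65. ] [-0.1 -0.1  0.4]
```

Request:
{"op": "play_rows", "data": {
  "plan": "0.5 -50 -10 40 0 0 0; 0.5 -63 4 65 0 0 0; 0.5 -63 4 65 0 0 0; 0.5 -63 4 65 0 0 0; 0.5 -63 4 65 0 0 0"
}}

```text
clock: 16.32
eef_pos: [0.5721, -0.1079, 0.1509]
tool_rot: [-0.649, 0.691, 0.146, 0.283]
wrist_force: [-1.1, 0.6, -0.3]
gripper_width: 0.498
```

```bash
python3 look.py wrist w20; python3 -c "
from h import *
import pickle
s,c=pickle.load(open('last_w20.pkl','rb'));crop(c['img'][:,:,::-1],215,110,100,75,8,'pics/w20c.png')
"
```

```text
clk 16.32 now(stand) [-0.1236  0.0343  0.1509] F(stand) [-1.2  0.4 -0.3] g 0.498
row: [-16.3 -22.7  15.7] [-0.1 -0.2  0.5]
```

View pics/w20.png

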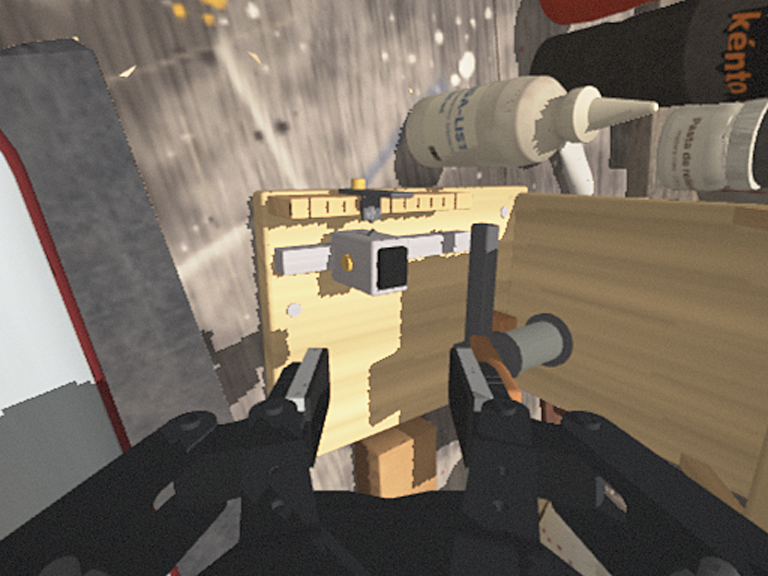

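View pics/w20c.png

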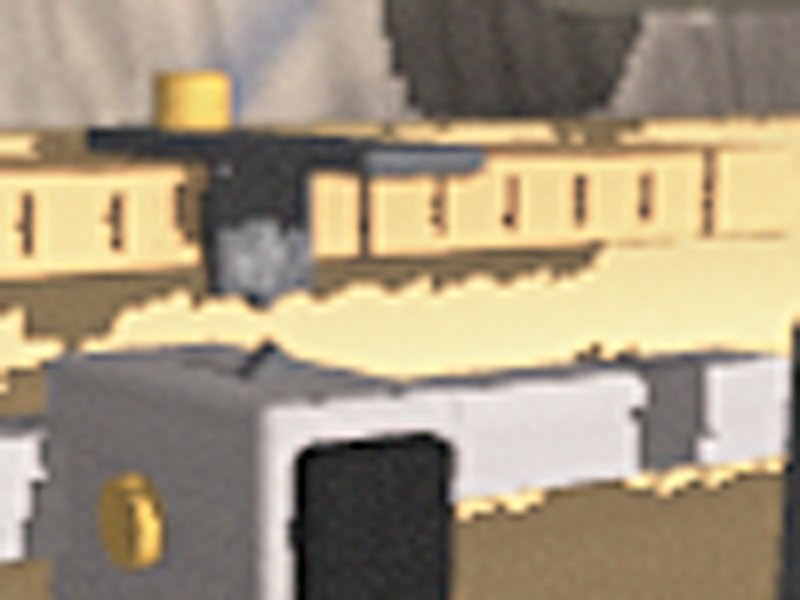

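```bash
python3 -c "
from m import *
f=lambda u,v:((u+.5)/8-.5+215,(v+.5)/8-.5+110)
C=cam('w20')
print((S(atz(f(267,343),.055,*C))-S(atz(f(262,303),.055,*C)))*1000)
from station import ctrl
s=ctrl.sense();print(s['clock'],s['wrist_force']);print(ctrl.hand_in())"
```

```text
[ 0.54896722 -4.13178473  0.        ]
16.375 [ 0.32857743 -0.90778948 -0.40906184]
the job is handed in; nothing more can be done
None
```

The proof pull is done and handed in at 16.4 s, with the rider standing at the clip about 0.5 mm short of level and not past it.

- **Homing the rider:** I pushed it back until the force rose from about 2 N to 11 N, which showed it was against the crossbar at the home stop.
- **Pull and hold:** I gripped the paddle and pulled about 64 mm in small steps. I held there for a little over a second.
- **Easing home:** I brought the paddle back slowly until the force reversed at the stop, then released it and backed away.

In the last pictures the crossbar is home, the bystanders are in place and the robot touches nothing. The wrist view of nib and clip gave the 0.5 mm.

The views taken while still pulled did not fully agree: the top camera read level, triangulation about 0.2 mm short, and the wrist column comparison up to about 1.2 mm short. I took that last figure as biased, because the rider hid part of the nib. The crosswise gap also measured about 4 mm against the stated 2 mm, which I did not resolve.

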